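# Run down the loose clamp nut of a pressure canner

## Robot

A 6-joint arm with a two-finger parallel gripper is mounted at the origin on the work surface. World frame = base frame: x ahead of the robot, y to its left, z up, the work surface at z = 0. Lengths are in m, angles in degrees, forces in N, time in s.
With the tool pointing down it reaches from about 0.35 to 0.875 m from the base axis. Payload 4.2 kg.
Tool frame: the origin (TCP) lies at the very end of the fingers, on their centre line; the grasp point (between the pads) lies 19 mm behind it (r.grip_point_offset is the distance from the TCP to the grasp point, in m); z points along the fingers, y is the line along which they close (so a half turn about z gives the same grasp; the last joint's range is limited). The gripper opens to 87 mm and grips with 3 to 60 N. Pads are 19 mm wide; open, the fingers measure 117 mm over their backs; the gripper's body (75 mm by 190 mm) begins 51 mm behind the grasp point.
Start: joints at [78.759, 22.042, 0.453, 0, -68.411, -14.817], TCP at [0.275, 0.561, 0.188] pointing down, gripper open.
Joint ranges: [-179.83, 179.83], [-69.29, 118.12], [-61.27, 80.66], [-181.25, 117.63], [-171.15, -9.14], [-177.46, 177.46]. Speed limits (degrees/s): [159.86, 159.86, 180, 180, 180, 180].

## Interface

Orientations are given as a 3x3 rotation matrix whose columns are the frame's x, y, z axes.
In Python, from station import r gives the robot as it stands.
- The arm moves only by the tool move_arm, never from a script. Its argument "series" is a list of rows, each a list of 3 entries, a list of its own where there are three numbers: the turn, a rotation vector about the tool's x, y, z as a fraction of full scale, then the shift along the tool's x, y, z as a fraction of full scale, then the opening, from 0 (shut) to 1 (fully open). A call has 1 to 12 rows; each row shifts and turns the commanded pose from where the row before left it, along the tool's axes as they then stand; what a row does not reach is not made up. Full scale, the value 1, is 0.5 m for a shift and 0.1 rad for a turn. A row lasts 1/10 s, in which the tool goes at most 50 mm and 8.59 degrees, less where a joint would pass 70% of its speed; a pose out of reach is approached as far as the arm can. A call with a number of a shift or a turn outside -1 to 1 is refused whole. A call with a gripper value outside its range is refused whole. The fingers move at their own pace and stop on an object; the grip force is fixed at half the most. Time passes only in rows, so rows that do not move let the fingers close. It gives the time, the measured TCP pose, the force, the opening and the grip force at its end, in the units of the state.
- r.sense(): the state, without advancing time (a new reading comes with each control period).
- r.capture(name): name is "scene" or "top"; returns a dict with "img" (384x512x3 uint8, red, green, blue), "fx", "fy", "cx", "cy" (pixels), "k1" (the pictures are not rectified: a ray, as slopes to the right and down, at radius r is drawn at 1 + k1 r^2 times it, then the intrinsics apply), "origin" and "orientation" of the camera in the world. Camera axes: x right, y up, looking along -z (the intrinsics and any distortion apply to the point x, -y, -z); pixel columns grow to the right and rows downward; lengths in m; the calibration is good to about 2 mm. A picture is of the moment at which its call begins. There is no depth.
- r.finish_job(): hands the job in; it is judged then, once.
Trained networks look in the newest picture that a camera, given by its name, has taken for a name from the list of things; names that differ only in an ending like _2 or _b are one class to them, and where a whole thing is asked for, a point or a joint stands for the part that bears it (a point fixed in the world has none). Each returns a list of dicts, best first, with "score" (0 to 1); they miss things now and then, are a little off and sometimes report something else, mostly with a low value. They report only what shows in the picture. A call takes as long as a camera call.
- r.cut_out(target, camera): "pixels" (384x512 bool, what is visible of it) and "centre" ([column, row] in pixels, amid what is visible of it).
- r.pinpoint(target, camera): "centre" ([column, row] in pixels: a listed point, or the origin of a listed thing).
The state is a dict: "time_s": time; "joints": joint angles; "joint_velocities": joint speeds; "effort": joint torques, N m; "tcp_pos": TCP position; "ee_rot": TCP orientation; "wrist_force": force on the tool from outside, world axes, zero at the start; "moment": the same for the moment, N m; "gripper_width": opening from 0.0 (shut) to 1.0 (fully open); "gripper_force": force on a finger pad.
Only numpy, scipy, OpenCV 4.12 (cv2) and the standard library are available. Lean on these libraries where they do the work, as an engineer would, in place of code of your own. Each camera call takes 0.05 s, during which the arm holds its last target. There are 200 camera calls.

## Task

The clamp nut beside the round dial on the pressure canner's lid is still loose. With a fingertip, push its wings around clockwise (seen from above), stroke after stroke, until it stops snug against the lid - only finger-tight, not forced - and then take the hand away. Don't take the nut between the fingers, don't lift, tip or shove the canner, and leave the other things on the ledge where they are.

Things in the scene. Friction and masses are not known exactly. Their poses are not given: they have to be found in the camera images.
- clamp_nut (a joint): turn of the loose clamp nut on its upright bolt, rad; grows clockwise seen from above; starts between 0 and 3, snug at 7.6. Past 7.6 the lid's gasket gives: the resisting moment rises about 1.5 N m per rad and the nut springs back to 7.6 when let go. Until then it runs freely (0.035 N m, some 1.5 N at the wings), stays where it is left and sinks 1.6 mm a turn.
- nut_axis (a point): centre of the underside of the loose wing nut, on the bolt's axis; turns with the nut: z up, x along its two like wings (one to +x, one to -x). Black nut, 69 mm across the wings; wings upright, 7 mm thick (8.4 mm at the ends), from 10 to 30 mm above the underside; hub 28 mm diameter at the foot, 21 mm at its top, 20 mm high; 9 mm steel bolt through it, end about 32 mm up.
- lug (a point): top of the flat lid lug under the loose nut, on the bolt's axis (36 mm wide, ends 16 mm outside the axis); fixed to the canner, axes as the canner's, so -x points outward from the canner. A washer 2 mm thick lies on it; the nut's underside starts 3 to 4 mm above the lug. Outward and to both sides of the nut the space at wing height is free; inward the dial is in the way.
- dial (a point): centre of the dial gauge's face on the lid, beside the loose nut: white face in a steel case of 54 mm diameter and 16 mm height on a short stem; its edge is 43 mm from the bolt's axis and its underside about at the top of the loose nut's wings
- lid_top (a point): highest point of the low domed lid, in its middle, 190 mm above the ledge. Over it an arched black handle runs along the canner's y (top 223 mm above the ledge, 127 mm long); on the +x side a small steel weight, 31 mm diameter, top 218 mm above the ledge
- canner: cast aluminium pressure canner, closed, empty, about 4.8 kg, loose on the ledge; origin at the centre of its underside, z up. Body 242 mm diameter. Six clamps with like black wing nuts stand 60 degrees apart, 142 mm from its axis; the loose one is on its own -x side, next to the dial; the other five are tight. Two black side handles reach 165 mm from the axis, 117 mm high.
- molcajete: bystander: dark stone mortar bowl on three feet, 188 mm diameter, on its black rubber ring, 114 mm high with it; origin at the centre of the ring's underside
- tejolote: bystander: stone pestle standing on its wide end, 64 mm diameter, 102 mm high; origin at the centre of its underside
- crock: bystander: white ceramic lidded crock with a glazed band, 151 mm diameter, 181 mm high over the lid's knob; origin at the centre of its underside
- warmer: bystander: round steel tortilla warmer with domed lid and black knob, 206 mm diameter, 126 mm high; origin at the centre of its underside
- citrus_press: bystander: white plastic hand citrus press lying flat, 257 mm long, 82 mm wide, 52 mm high, cup towards its +x; origin at the middle of its length, on the ledge
- jar_a: bystander: preserving jar, glass, steel cap, 80 mm diameter, 130 mm high; origin at the centre of its underside
- jar_b: bystander: preserving jar like the other; origin at the centre of its underside

How it is judged:
By the outcome, as a careful person would: the job done as asked, in the order asked, and still so for the second after the job is handed in, with the robot touching nothing.
It also fails if it takes over 72 s, if anything falls off the work surface, if the arm or the gripper's body presses on something with over 40 N, if the wrist force passes 120 N, or if a joint passes its speed limit or range.

## Working session

There is one attempt and no reset: what is moved stays moved. The work goes in short steps, Python scripts to look and compute and a tool call to move; the robot and the scene stay as the last step left them, time stands still between calls to the robot, and variables do not carry over. Pictures are saved under pics/ and viewed, at most 10 in all, crops included, and the job is handed in when it is done.

Besides the shell and the picture viewer there is one more tool, called after "Request:" in YAML: its name, and indented under it one key for each argument. move_arm: Moves the arm, as the interface text tells. Its arguments: {"type":"object","properties":{"series":{"type":"array"}},"required":["series"]}

```bash
mkdir -p pics; ls; cat > h.py <<'E'
import numpy as np, cv2
from station import r
def ray(c,px):
    x=(px[0]-c["cx"])/c["fx"]; y=(px[1]-c["cy"])/c["fy"]
    rd=np.hypot(x,y); ru=rd
    for _ in range(30): ru=rd/(1+c["k1"]*ru*ru)
    s=ru/rd if rd>0 else 1
    return np.array(c["origin"]),np.array(c["orientation"])@np.array([x*s,-y*s,-1.])
def at_z(c,px,z):
    o,d=ray(c,px); return o+d*(z-o[2])/d[2]
def proj(c,p):
    q=np.array(c["orientation"]).T@(np.array(p)-np.array(c["origin"]))
    x,y=q[0]/-q[2],-q[1]/-q[2]; s=1+c["k1"]*(x*x+y*y)
    return np.array([c["cx"]+c["fx"]*x*s,c["cy"]+c["fy"]*y*s])
def tri(c1,p1,c2,p2):
    o1,d1=ray(c1,p1);o2,d2=ray(c2,p2)
    t=np.linalg.lstsq(np.c_[d1,-d2],o2-o1,rcond=None)[0]
    a,b=o1+d1*t[0],o2+d2*t[1]; return (a+b)/2,np.linalg.norm(a-b)
E
python3 - <<'E'
from h import *
np.set_printoptions(precision=3,suppress=True)
C={n:r.capture(n) for n in("scene","top")}
for n,c in C.items():
    cv2.imwrite(f"pics/{n}0.png",c["img"][:,:,::-1]); print(n,c["origin"],c["fx"],c["k1"],c["orientation"])
for t in("nut_axis","lug","dial","lid_top","canner"):
    p={n:r.pinpoint(t,n)[:2] for n in C}
    print(t,{n:[(np.round(q["centre"],1),round(q["score"],2)) for q in v] for n,v in p.items()})
    if p["scene"] and p["top"]: print(tri(C["scene"],p["scene"][0]["centre"],C["top"],p["top"][0]["centre"]))
print(r.sense())
E
```

```text
pics
scene [ 1.013 -0.491  1.123] 355.33961320900045 -0.09778943844730976 [[ 0.76  -0.51   0.402]
 [ 0.649  0.615 -0.448]
 [-0.018  0.601  0.799]]
top [0.352 0.058 1.766] 463.93272383222563 -0.15736269589747656 [[-0.022  0.995 -0.093]
 [-1.    -0.022 -0.002]
 [-0.004  0.093  0.996]]
nut_axis {'scene': [(array([240.8, 207.3]), 0.41)], 'top': [(array([274.7, 189.6]), 0.52)]}
(array([ 0.539, -0.03 ,  0.167]), np.float64(0.0026668590613236672))
lug {'scene': [(array([239.9, 206.9]), 0.94)], 'top': [(array([275.3, 189.2]), 0.87), (array([294.1, 234.6]), 0.7)]}
(array([ 0.539, -0.033,  0.172]), np.float64(0.0006563790386861554))
dial {'scene': [(array([247.7, 209.7]), 0.72)], 'top': [(array([277.7, 168. ]), 0.96)]}
(array([ 0.598, -0.046,  0.229]), np.float64(0.016573184654220436))
lid_top {'scene': [(array([270.3, 228.5]), 0.55)], 'top': [(array([284. , 149.8]), 0.97), (array([369.9, 176. ]), 0.25)]}
(array([ 0.675, -0.058,  0.211]), np.float64(0.017366230613612563))
canner {'scene': [(array([323.3, 132. ]), 0.66)], 'top': [(array([274. , 187.4]), 0.18)]}
(array([0.61 , 0.049, 0.495]), np.float64(0.24042597039092248))
{'time_s': 0.6, 'joints': array([ 78.758,  22.039,   0.451,  -0.   , -68.413, -14.816]), 'joint_velocities': array([ 0.017, -0.045, -0.025,  0.066,  0.056,  0.051]), 'effort': array([ -0.   , -39.021,  18.753,   4.223,   0.015,  -0.   ]), 'tcp_pos': array([0.275, 0.561, 0.188]), 'ee_rot': array([[ 0.898, -0.439, -0.   ],
       [-0.439, -0.898, -0.   ],
       [ 0.   ,  0.   , -1.   ]]), 'wrist_force': array([-0.521, -0.45 ,  0.404]), 'moment': array([ 0.002, -0.003,  0.028]), 'gripper_force': 0.0, 'gripper_width': 0.9976345754117005}
```

```bash
python3 - <<'E'
import cv2
a=cv2.imread("pics/top0.png");b=cv2.imread("pics/scene0.png")
cv2.imwrite("pics/top0c.png",cv2.resize(a[100:260,180:380],None,fx=4,fy=4,interpolation=2)[:600])
cv2.imwrite("pics/scene0c.png",cv2.resize(b[130:280,170:370],None,fx=4,fy=4,interpolation=2))
E
```

```text
(no output)
```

View pics/top0c.png

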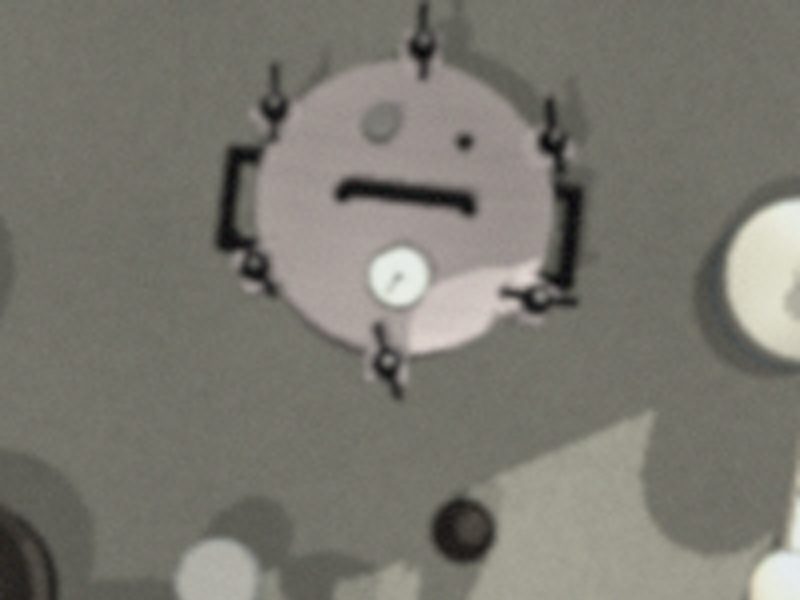

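View pics/scene0c.png

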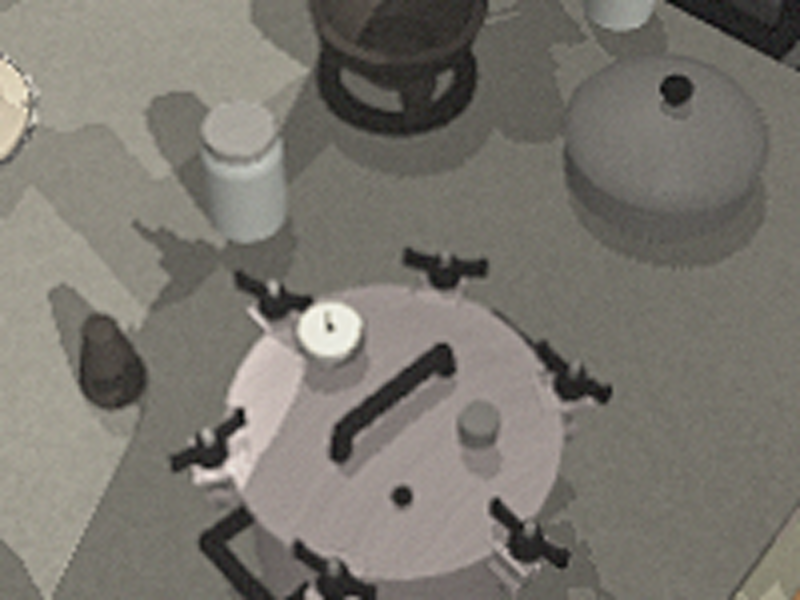

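View pics/top0.png

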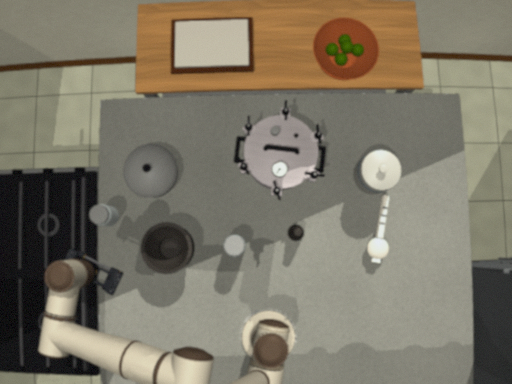

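```bash
python3 - <<'E'
from h import *
np.set_printoptions(precision=4,suppress=True)
C={n:r.capture(n) for n in("scene","top")}
S=lambda x,y:(170+(x+.5)/4-.5,130+(y+.5)/4-.5); T=lambda x,y:(180+(x+.5)/4-.5,100+(y+.5)/4-.5)
hand={"bolt_end":((274,291),(388,361)),"dial":((330,330),(400,276)),
"wingin":((306,306),(379,325)),"wingout":((240,280),(401,397)),"weight":((480,415),(383,121)),"handleL":((342,450),(471,205)),"handleR":((445,350),(342,187))}
for k,(s,t) in hand.items(): print(k,*tri(C["scene"],S(*s),C["top"],T(*t)))
for t in("nut_axis","lug","dial","clamp_nut","lid_top"):
  for f in(r.pinpoint,r.cut_out):
    try:
      p=[f(t,n)[0]["centre"] for n in C]; print(t,f.__name__,*p,*tri(C["scene"],p[0],C["top"],p[1]))
    except Exception as e: print(t,f.__name__,repr(e)[:60])
# wing direction: dark mask
for n in C:
    q=r.cut_out("clamp_nut",n)
    if q:
        m=q[0]["pixels"]; g=C[n]["img"].mean(2); ys,xs=np.nonzero(m&(g<60)); print(n,q[0]["score"],m.sum(),len(xs))
        P=np.array([at_z(C[n],(x,y),.19)[:2] for x,y in zip(xs,ys)])
        if len(P)>4:
            w,v=np.linalg.eigh(np.cov(P.T)); print(P.mean(0),np.degrees(np.arctan2(*v[::-1,1])),w)
E
```

```text
bolt_end [ 0.5339 -0.0354  0.196 ] 0.002097547584085506
dial [ 0.6032 -0.0463  0.2188] 0.0019037678180870072
wingin [ 0.5642 -0.0293  0.1965] 0.00011234626385663509
wingout [ 0.5038 -0.0448  0.1941] 0.004391543662514534
weight [ 0.737  -0.0352  0.2226] 0.0033859333344926023
handleL [ 0.6682 -0.1104  0.1949] 0.0035308064464277355
handleR [ 0.6808 -0.0006  0.2136] 0.0008546553562951274
nut_axis call [248.3, 208.7] [273.8, 186.9] [ 0.5538 -0.0221  0.1621] 0.0178170155742428
nut_axis call IndexError('list index out of range')
lug call [236.2, 208.4] [275.6, 191.5] [ 0.5297 -0.0369  0.1606] 0.0061336559599310305
lug call IndexError('list index out of range')
dial call [250.0, 209.1] [281.2, 168.0] [ 0.6011 -0.0511  0.239 ] 0.0005226019656037674
dial call [264.5, 240.3] [280.4, 149.2] [ 0.6772 -0.0621  0.153 ] 0.015947743482993406
clamp_nut call ValueError('it knows: canner, citrus_press, crock, dial, jar
clamp_nut call [238.8, 205.8] [274.6, 190.9] [ 0.5326 -0.0307  0.1707] 0.0004495868351740806
lid_top call [272.9, 230.0] [281.5, 150.4] [ 0.677  -0.0501  0.1947] 0.019758855947161005
lid_top call [267.0, 241.3] [282.0, 154.8] [ 0.6698 -0.0598  0.1311] 0.008894680250736227
scene 0.56 110 78
[ 0.5355 -0.0384] -168.0235145852955 [0.0001 0.0003]
top 0.6 22 12
[ 0.5258 -0.0324] -138.38271004716682 [0. 0.]
```

```bash
cat >> h.py <<'E'
AX=np.array([.534,-.0365])
def go(wing,px,py,z,n=1,ax=AX):
    """shift (in tool axes, full-scale units, per row over n rows) + turn to stand at (px,py) in the wing frame, wing at world deg"""
    s=r.sense(); R=np.array(s["ee_rot"]); p=np.array(s["tcp_pos"])
    yaw=np.arctan2(R[1,0],R[0,0]); a=np.radians(wing+90)
    x=np.array([np.cos(a),np.sin(a)]); y=np.array([x[1],-x[0]])
    t=np.r_[ax+px*x+py*y,z]; d=R.T@(t-p)
    turn=-(a-yaw); turn=(turn+np.pi)%(2*np.pi)-np.pi
    print("t",s["time_s"],"tcp",p.round(4),"yaw",np.degrees(yaw).round(2),"tilt",R[:,2].round(3),"F",np.round(s["wrist_force"],2),"target",t.round(4),"shift/row",(d/.5/n).round(4),"turn/row",(turn/.1/n).round(3))
E
```

Request:
move_arm:
  series:
    - [[0,0,0.96],[0,0,-0.03],0]
    - [[0,0,0.96],[0,0,-0.03],0]
    - [[0,0,0.96],[0,0,-0.03],0]
    - [[0,0,0.96],[0,0,-0.03],0]
    - [[0,0,0.96],[0,0,-0.03],0]
    - [[0,0,0.96],[0,0,-0.03],0]
    - [[0,0,0.96],[0,0,-0.03],0]
    - [[0,0,0.96],[0,0,-0.03],0]
    - [[0,0,0.96],[0,0,-0.03],0]
    - [[0,0,0],[0,0,0],0]
    - [[0,0,0],[0,0,0],0]

```text
time_s: 2.75
tcp_pos: [0.2743, 0.5614, 0.3222]
ee_rot: [[0.251, -0.968, -0.001], [-0.968, -0.251, 0.0], [-0.0, 0.001, -1.0]]
wrist_force: [0.1, 0.2, -1.6]
gripper_width: 0.082
gripper_force: 0.0
```

```bash
python3 -c "
from h import *
go(-165.6,.0215,.027,.26,20)"
```

```text
t 2.75 tcp [0.2743 0.5614 0.3222] yaw -75.45 tilt [-0.001  0.    -1.   ] F [ 0.1   0.16 -1.55] target [ 0.5132 -0.064   0.26  ] shift/row [ 0.0665 -0.0074  0.0062] turn/row 0.001
```

Request:
move_arm:
  series:
    - [[0,0,0],[0.0665,-0.0074,0],0]
    - [[0,0,0],[0.0665,-0.0074,0],0]
    - [[0,0,0],[0.0665,-0.0074,0],0]
    - [[0,0,0],[0.0665,-0.0074,0],0]
    - [[0,0,0],[0.0665,-0.0074,0],0]
    - [[0,0,0],[0.0665,-0.0074,0],0]
    - [[0,0,0],[0.0665,-0.0074,0],0]
    - [[0,0,0],[0.0665,-0.0074,0],0]
    - [[0,0,0],[0.0665,-0.0074,0],0]
    - [[0,0,0],[0.0665,-0.0074,0],0]

```text
time_s: 3.75
tcp_pos: [0.393, 0.247, 0.3214]
ee_rot: [[0.251, -0.968, -0.001], [-0.968, -0.251, -0.001], [0.001, 0.002, -1.0]]
wrist_force: [0.5, -0.4, -0.1]
gripper_width: 0.006
gripper_force: 0.0
```

Request:
move_arm:
  series:
    - [[0,0,0],[0.0665,-0.0074,0.01],0]
    - [[0,0,0],[0.0665,-0.0074,0.01],0]
    - [[0,0,0],[0.0665,-0.0074,0.01],0]
    - [[0,0,0],[0.0665,-0.0074,0.01],0]
    - [[0,0,0],[0.0665,-0.0074,0.01],0]
    - [[0,0,0],[0.0665,-0.0074,0.01],0]
    - [[0,0,0],[0.0665,-0.0074,0.01],0]
    - [[0,0,0],[0.0665,-0.0074,0.01],0]
    - [[0,0,0],[0.0665,-0.0074,0.01],0]
    - [[0,0,0],[0.0665,-0.0074,0.01],0]
    - [[0,0,0],[0,0,0],0]

```text
time_s: 4.85
tcp_pos: [0.5115, -0.0668, 0.2699]
ee_rot: [[0.247, -0.969, -0.005], [-0.969, -0.247, -0.001], [-0.0, 0.005, -1.0]]
wrist_force: [0.1, -0.2, -0.4]
gripper_width: 0.007
gripper_force: 0.0
```

```bash
python3 -c "
from h import *
go(-165.6,.0215,.027,.215,4)
for n,(x,y) in {'scene':(170,130),'top':(205,120)}.items():
    c=r.capture(n); cv2.imwrite(f'pics/{n}1.png',cv2.resize(c['img'][y:y+120,x:x+130,::-1],None,fx=4,fy=4,interpolation=2))
a=cv2.imread('pics/scene1.png');b=cv2.imread('pics/top1.png');cv2.imwrite('pics/both1.png',cv2.resize(np.hstack([a,b]),(800,369)))
s=r.sense();print(s['joints'])"
```

```text
t 4.85 tcp [ 0.5115 -0.0668  0.2699] yaw -75.73 tilt [-0.005 -0.001 -1.   ] F [ 0.14 -0.17 -0.43] target [ 0.5132 -0.064   0.215 ] shift/row [-0.0011 -0.0013  0.0274] turn/row -0.006
[ 1.08324973e+01  8.44658219e+00 -6.21341608e+00 -2.53893880e-02
 -7.54986807e+01  3.57395276e+00]
```

View pics/both1.png

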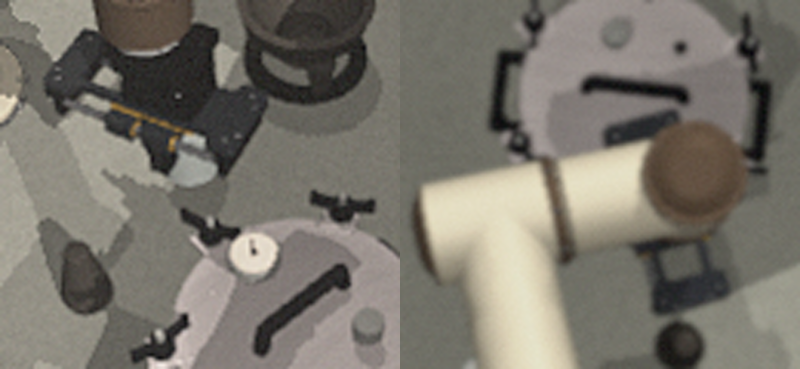

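Request:
move_arm:
  series:
    - [[0,0,0],[-0.001,-0.001,0.027],0]
    - [[0,0,0],[-0.001,-0.001,0.027],0]
    - [[0,0,0],[-0.001,-0.001,0.027],0]
    - [[0,0,0],[-0.001,-0.001,0.027],0]
    - [[0,0,0],[0,0,0],0]
    - [[0,0,0],[0,0,0],0]

```text
time_s: 5.55
tcp_pos: [0.5133, -0.061, 0.2189]
ee_rot: [[0.251, -0.968, 0.0], [-0.968, -0.251, -0.0], [0.0, -0.0, -1.0]]
wrist_force: [-0.5, -0.0, 0.5]
gripper_width: 0.006
gripper_force: 0.0
```

```bash
python3 -c "
from h import *
go(-165.6,.0215,.027,.178,4)
c=r.capture('scene'); p=r.sense()['tcp_pos']; print(proj(c,p), proj(c,[*AX,.196]))
I=c['img'][150:250,180:290,::-1].copy(); I=cv2.resize(I,None,fx=6,fy=6,interpolation=2)
for q in (p,[*AX,.196]): cv2.circle(I,tuple(int(v) for v in ((proj(c,q)-[180,150])+.5)*6),3,(0,0,255),-1)
cv2.imwrite('pics/s2.png',I)"
```

```text
t 5.55 tcp [ 0.5133 -0.061   0.2189] yaw -75.45 tilt [ 0. -0. -1.] F [-0.45 -0.03  0.52] target [ 0.5132 -0.064   0.178 ] shift/row [0.0014 0.0005 0.0204] turn/row 0.006
[227.13805012 199.90970046] [237.58534495 202.65712773]
```

View pics/s2.png

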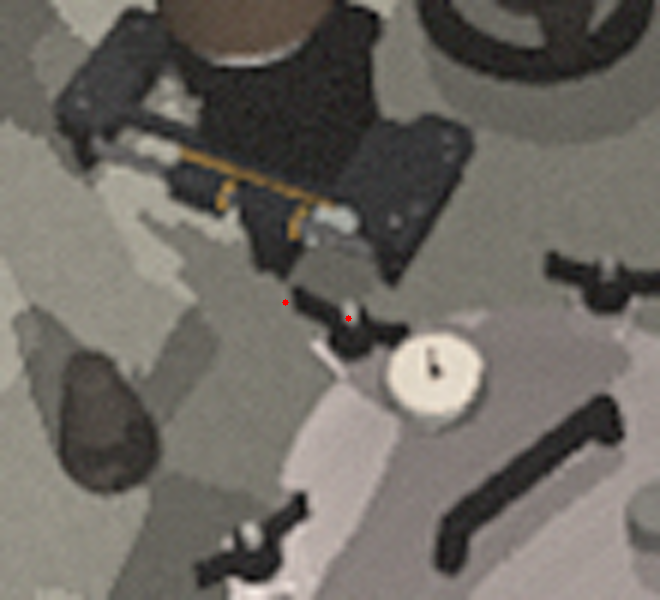

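```bash
python3 -c "
from h import *
c=r.capture('scene'); s=r.sense(); p=np.array(s['tcp_pos']); R=np.array(s['ee_rot']); print(p)
I=c['img'][165:225,200:270,::-1].astype(float); I=np.clip((I/255)**.5*300-30,0,255).astype('uint8'); I=cv2.resize(I,None,fx=10,fy=10,interpolation=2)
def L(P,col):
    q=[tuple(int(v) for v in ((proj(c,p+R@np.array(a))-[200,165])+.5)*10) for a in P]
    for a,b in zip(q,q[1:]+q[:1]): cv2.line(I,a,b,col,1)
for z in(0,-.019): L([(-.0095,-.015,z),(.0095,-.015,z),(.0095,.015,z),(-.0095,.015,z)],(0,0,255))
cv2.imwrite('pics/s3.png',I)"
```

```text
[ 0.51389218 -0.061226    0.21951447]
```

View pics/s3.png

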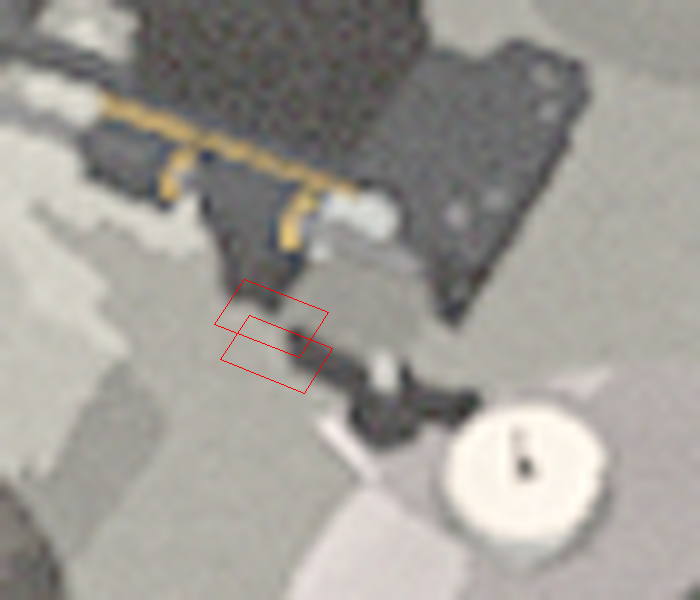

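```bash
python3 -c "
from h import *
C={n:r.capture(n) for n in('scene','top')}
print('top base',proj(C['top'],[0,0,0]),'start tcp',proj(C['top'],[.275,.561,.188]),proj(C['scene'],[.275,.561,.188]))
s=r.sense(); p=np.array(s['tcp_pos']); R=np.array(s['ee_rot'])
c=C['top']
for k in (0,-.019,-.07,-.12): print(k,proj(C['top'],p+R@[0,0,k]),proj(C['scene'],p+R@[0,0,k]))
a=cv2.imread('pics/scene0.png'); print(a.shape)
A=cv2.resize(cv2.imread('pics/top0.png')[240:320,40:140],None,fx=5,fy=5,interpolation=2)
q=proj(C['top'],[.275,.561,.188]); cv2.circle(A,(int((q[0]-40+.5)*5),int((q[1]-240+.5)*5)),3,(0,0,255),-1)
B=cv2.resize(C['scene']['img'][110:210,190:250,::-1],None,fx=4,fy=4,interpolation=2)
for k in (0,-.019,-.07,-.12):
    q=proj(C['scene'],p+R@[0,0,k]); cv2.circle(B,(int((q[0]-190+.5)*4),int((q[1]-110+.5)*4)),2,(0,0,255),-1)
cv2.imwrite('pics/chk.png',np.hstack([A,B]))"
```

```text
top base [267.62972151 336.66086032] start tcp [104.44588748 268.80707533] [286.18795285  85.05118414]
0 [284.70335902 194.63489889] [227.10023459 199.96637466]
-0.019 [285.13055662 194.03759763] [226.61001222 196.37975958]
-0.07 [286.33078391 192.35926439] [225.22780513 186.24467142]
-0.12 [287.58946301 190.59888832] [223.77104243 175.52672235]
(384, 512, 3)
```

View pics/chk.png

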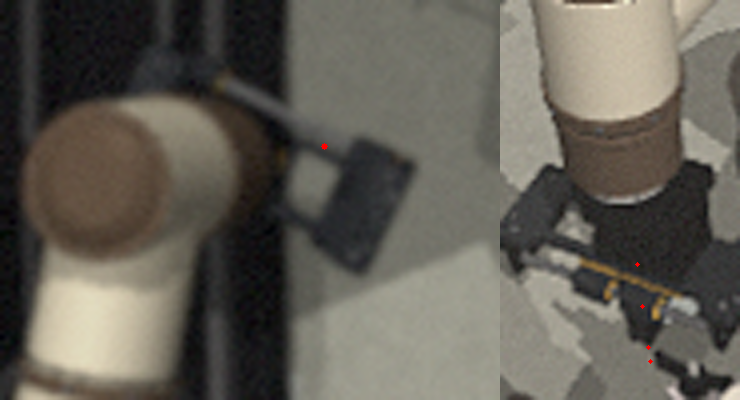

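```bash
python3 -c "
from h import *
c=r.capture('scene'); s=r.sense(); p=np.array(s['tcp_pos']); R=np.array(s['ee_rot'])
I=cv2.resize(c['img'][130:220,180:280,::-1],None,fx=6,fy=6,interpolation=2)
def L(P,col):
    q=[tuple(int(v) for v in ((proj(c,p+R@np.array(a))-[180,130])+.5)*6) for a in P]
    for a,b in zip(q,q[1:]+q[:1]): cv2.line(I,a,b,col,1)
for z,col in((-.07,(0,0,255)),(-.092,(0,255,0))): L([(-.0375,-.095,z),(.0375,-.095,z),(.0375,.095,z),(-.0375,.095,z)],col)
for z,col in((0,(0,0,255)),(-.022,(0,255,0))): L([(-.0095,-.008,z),(.0095,-.008,z),(.0095,.008,z),(-.0095,.008,z)],col)
cv2.imwrite('pics/s4.png',I)"
```

```text
(no output)
```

View pics/s4.png

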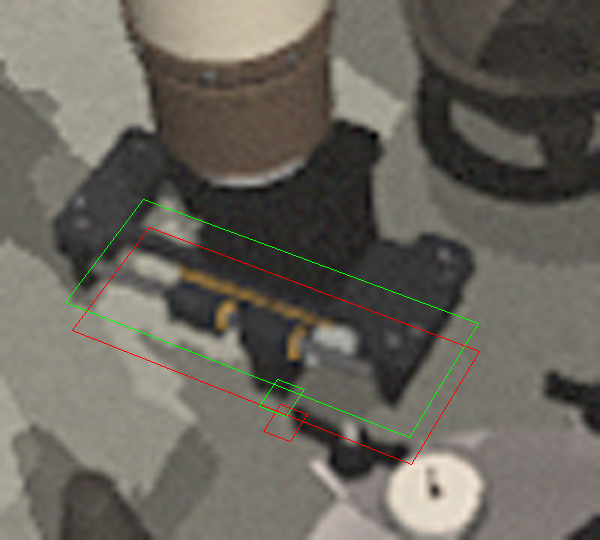

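```bash
python3 -c "
from h import *
c=r.capture('scene'); a=cv2.imread('pics/scene0.png').astype(int); b=c['img'][:,:,::-1].astype(int)
np.set_printoptions(linewidth=250)
print(r.sense()['tcp_pos'])
d=(b-a)[186:208,216:240].mean(2).round().astype(int); print(list(range(216,240)))
for i,row in enumerate(d): print(186+i,row)
"
```

```text
[ 0.51367173 -0.0615766   0.21913718]
[216, 217, 218, 219, 220, 221, 222, 223, 224, 225, 226, 227, 228, 229, 230, 231, 232, 233, 234, 235, 236, 237, 238, 239]
186 [-26   7  40 -12 -95 -86 -73 -53 -60 -64 -75 -85 -48 -26 -53 -84 -27  -1   7  11  14  13  -3 -46]
187 [ 24  23  35  -2 -73 -93 -87 -73 -74 -73 -88 -84 -39 -29 -53 -58 -60 -44 -24  -9 -10   8   0 -28]
188 [ 26  24  24  25 -16 -78 -86 -81 -93 -78 -82 -90 -48 -50 -63 -54 -61 -61 -73 -80 -51 -15   4 -18]
189 [  25   24   23   25   14  -55 -102 -100  -83  -82  -76  -84  -41  -59  -82  -38  -35  -60  -53  -55  -31   -9   -5  -43]
190 [ 21  27  19  27  31 -17 -83 -80 -95 -93 -65 -39 -69 -84 -75 -10   1 -25 -18  -5   3   7   6  -5]
191 [ 21  23  23  14  23   4 -47 -64 -89 -96 -70 -50 -52 -56 -42  -7   1   6   8   3  -4  -7  -5   0]
192 [ 17  19  22  18  26   6 -37 -53 -63 -65 -50 -52 -60 -48 -17   3   2  -1   5   0   8  -2 -10  -9]
193 [ 23  19  29  21  23   7 -37 -54 -52 -45 -56 -51 -60 -32   2   7   3  -2  -1   6   5  -4   2   4]
194 [ 22  21  24  26  25  24 -16 -59 -48 -51 -58 -62 -43  -8  14   2   1  -5   3   0  -2  -6   6  -2]
[... 482 characters left out ...]
4  -1   7   2  -6   4  -3  -6   3   0   4   0 -14 -18  -9]
201 [ 15  21  20  13   8  -1   0   2  -2   5   0  -2   2  -1  -5  -9 -12   0 -12  -2 -15 -20 -17 -18]
202 [ 19  29  18   8   1   2   4   2   1   2  -1   4   0   5   2  -4 -11  14   3   4  -3  -6  -7   3]
203 [28 17  8 -4  4  1  4  0  0 -3  4  2  6  2  8  0  0 -6 -4 -2 -8  8  4  4]
204 [ 15  -1  -3   2   1   3  -1   6   9   1   3   5   2  -5   4   8   4   6   2  -4 -13   0  -5  -6]
205 [  3   4   0   8  -1   5  -3   5   2   3   2   6   0   2   4   8  -1   2   2   2 -17  -4   0  -9]
206 [-3  7  0  3  5 -1  0  4  1  6  3  7  3  0  0  3  2  2  7 -9 -1 -3 -3 -1]
207 [-4  7 -2  2  3  6  5  6 -3  1  3  0 -2  2  6  2  4  6  5  0 -5 -8  4  2]
```

```bash
python3 -c "
from h import *
c=r.capture('scene'); p=np.array([.275,.561,.188]); R=np.array([[.898,-.439,0],[-.439,-.898,0],[0,0,-1]])
x0,y0=230,20
I=cv2.resize(cv2.imread('pics/scene0.png')[y0:y0+95,x0:x0+120],None,fx=6,fy=6,interpolation=2)
I=np.clip((I/255.)**.6*280,0,255).astype('uint8')
def L(P,col):
    q=[tuple(int(v) for v in ((proj(c,p+R@np.array(a))-[x0,y0])+.5)*6) for a in P]
    for a,b in zip(q,q[1:]+q[:1]): cv2.line(I,a,b,col,1)
for s in(-1,1):
  L([(-.0095,s*.0435,0),(.0095,s*.0435,0),(.0095,s*.0585,0),(-.0095,s*.0585,0)],(0,0,255))
z=-.07
L([(-.0375,-.095,z),(.0375,-.095,z),(.0375,.095,z),(-.0375,.095,z)],(0,255,0))
cv2.imwrite('pics/s5.png',I)"
```

```text
(no output)
```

View pics/s5.png

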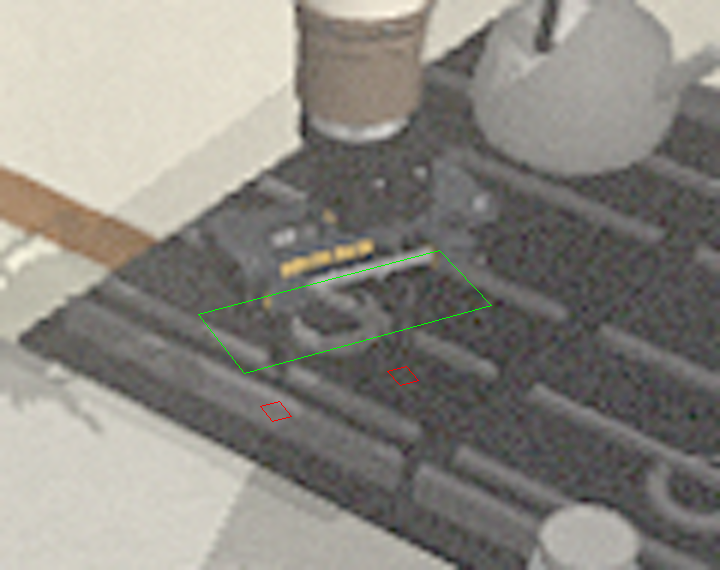

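```bash
python3 -c "
from h import *
np.set_printoptions(precision=3,suppress=True)
C={n:r.capture(n) for n in('scene','top')}
for t in('tejolote','crock','warmer','jar_a','molcajete','citrus_press'):
    P=[r.pinpoint(t,n) for n in C]
    if all(P):
        for i in range(min(2,len(P[0]))):
            for j in range(min(2,len(P[1]))):
                q,e=tri(C['scene'],P[0][i]['centre'],C['top'],P[1][j]['centre'])
                if e<.03: print(t,np.round(P[0][i]['centre']),np.round(P[1][j]['centre']),q,round(e,4), at_z(C['scene'],P[0][i]['centre'],0),at_z(C['top'],P[1][j]['centre'],0))
c=C['top']; p=np.array([.275,.561,.188]); R=np.array([[.898,-.439,0],[-.439,-.898,0],[0,0,-1]])
for z in(-.07,-.1,-.13):
    print(z,[((proj(c,p+R@np.array([a,b,z]))-[40,240]+.5)*5).round() for a,b in((-.0375,-.095),(.0375,-.095),(.0375,.095),(-.0375,.095))])
"
```

```text
tejolote [197. 224.] [294. 233.] [ 0.388 -0.11   0.011] 0.0071 [ 0.379 -0.109  0.   ] [ 0.39  -0.108  0.   ]
crock [179. 332.] [371. 174.] [ 0.614 -0.424 -0.022] 0.0016 [ 0.622 -0.425  0.   ] [ 0.61  -0.419  0.   ]
warmer [334. 172.] [152. 172.] [ 0.636  0.432 -0.001] 0.0003 [0.636 0.431 0.   ] [0.636 0.432 0.   ]
jar_a [322. 131.] [108. 216.] [0.465 0.604 0.003] 0.0103 [0.46  0.602 0.   ] [0.469 0.608 0.   ]
jar_a [231. 183.] [237. 246.] [0.349 0.109 0.008] 0.006 [0.346 0.115 0.   ] [0.347 0.107 0.   ]
molcajete [270. 152.] [170. 249.] [ 0.34   0.37  -0.029] 0.0028 [0.358 0.349 0.   ] [0.339 0.364 0.   ]
citrus_press [130. 290.] [378. 232.] [ 0.385 -0.439 -0.021] 0.0013 [ 0.397 -0.44   0.   ] [ 0.384 -0.434  0.   ]
-0.07 [array([145., 140.]), array([192.,  38.]), array([443., 163.]), array([395., 267.])]
-0.1 [array([127., 143.]), array([175.,  39.]), array([431., 166.]), array([382., 271.])]
-0.13 [array([109., 145.]), array([158.,  39.]), array([418., 169.]), array([368., 276.])]
```

Request:
move_arm:
  series:
    - [[0,0,0],[0.0014,0,0.02],0]
    - [[0,0,0],[0.0014,0,0.02],0]
    - [[0,0,0],[0.0014,0,0.02],0]
    - [[0,0,0],[0.0014,0,0.02],0]
    - [[0,0,0],[0,0,0],0]
    - [[0,0,0],[0,0,0],0]
    - [[0,0,0],[0,0,0],0]

```text
time_s: 7.3
tcp_pos: [0.5145, -0.0644, 0.179]
ee_rot: [[0.25, -0.968, 0.001], [-0.968, -0.25, -0.0], [0.0, -0.001, -1.0]]
wrist_force: [-0.9, -0.5, -0.2]
gripper_width: 0.005
gripper_force: 0.0
```

```bash
python3 -c "
from h import *
np.set_printoptions(linewidth=250)
c=r.capture('scene'); a=cv2.imread('pics/scene0.png').astype(int); b=c['img'][:,:,::-1].astype(int)
go(-165.6,.0215,.027,.178,1); print(proj(c,r.sense()['tcp_pos']))
d=(b-a)[192:218,214:240].mean(2).round().astype(int); print(list(range(214,240)))
for i,row in enumerate(d): print(192+i,row)
I=c['img'][160:230,190:280,::-1]; cv2.imwrite('pics/s6.png',cv2.resize(I,None,fx=8,fy=8,interpolation=2))
"
```

```text
t 7.35 tcp [ 0.5146 -0.0643  0.1791] yaw -75.56 tilt [ 0.001  0.    -1.   ] F [-0.08  0.44  0.06] target [ 0.5132 -0.064   0.178 ] shift/row [-0.0012  0.0025  0.0021] turn/row 0.008
[227.62861798 207.95350742]
[214, 215, 216, 217, 218, 219, 220, 221, 222, 223, 224, 225, 226, 227, 228, 229, 230, 231, 232, 233, 234, 235, 236, 237, 238, 239]
192 [-48 -51 -56   5  32 -17 -30 -42 -32 -40 -50 -52 -44 -43 -35 -16  -3 -16 -26 -25 -40 -45 -37 -41 -37 -42]
193 [-45 -48 -48  -9  12 -16 -28 -43 -44 -32 -40 -42 -35 -41 -42 -51 -24 -34 -19 -11  -9 -17 -40 -56 -53 -45]
194 [-12 -38 -52 -31   7  13 -23 -42 -38 -45 -36 -41 -42 -45 -43 -14   5 -17 -40  -6  17   6 -13 -23 -26 -49]
195 [ 15   3  -4  -5  10  22 -11 -54 -47 -50 -42 -47 -41 -35 -40  14  29 -11 -19  -6   0   7   8   6   6 -32]
196 [ 17  28  18  24  25  23  -3 -58 -53 -54 -50 -60 -45 -44 -40   3  15  -6  -3 -13  -9  -2  -2   8   6 -20]
197 [ 23  21  22  19  25  20  13 -22 -43 -50 -61 -65 -53 -52 -25  23  27   1   6   8  -5  -5   0   1  -2 -24]
198 [ 23  25  21  21  22  23  28  16 -24 -73 -71 -65 -78 -62  -7  68  41  -8  -2   8   1   4   6 -1
[... 1400 characters left out ...]
  2   3   2   0   1 -12 -10   2   2   6]
212 [-22 -16 -24 -21 -17  -5   3   7   7   0   4   5   2   5   6   4  -4   3   1   1   4   4  -4  -8  -8 -11]
213 [-18 -14 -16  -9  -2   1   1   1  -2   6   0  -1   3   1  -3   5   6   3  -2  -1   3   0 -15 -14 -26 -32]
214 [-13 -20 -13  -4   3  -1   1  -5   4   0   2   1   0  -1   1  -2   3  -1   5   8   3 -15 -23 -27 -21 -24]
215 [-15 -20 -12  -2   2   0   4   1   3   5   6   3   0   0  -3   0   1  -1   7  -7 -12 -26 -27 -28 -29 -19]
216 [-13 -14 -10   7   1   0   2  -1   0   2   0   0   2   3   3   5   3   2  10 -10 -22 -28 -21 -25 -30 -21]
217 [-11  -4  -2  11   3   4   0  -3  -2   2  10  -3   1   4   1   2   4   8  -5 -23 -24 -26 -25 -24 -26 -24]
```

View pics/s6.png

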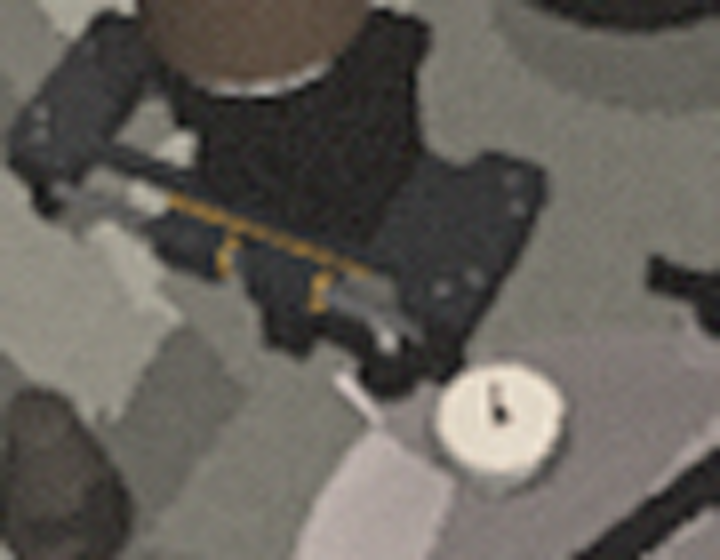

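Request:
move_arm:
  series:
    - [[0,0,0],[-0.006,0,0],0]
    - [[0,0,0],[-0.006,0,0],0]
    - [[0,0,0],[-0.006,0,0],0]
    - [[0,0,0],[-0.006,0,0],0]

```text
time_s: 7.75
tcp_pos: [0.5111, -0.0524, 0.1787]
ee_rot: [[0.25, -0.968, 0.0], [-0.968, -0.25, 0.0], [-0.0, -0.0, -1.0]]
wrist_force: [0.0, -0.2, 0.7]
gripper_width: 0.007
gripper_force: 0.0
```

Request:
move_arm:
  series:
    - [[0,0,0],[-0.006,0,0],0]
    - [[0,0,0],[-0.006,0,0],0]
    - [[0,0,0],[0,0,0],0]

```text
time_s: 8.05
tcp_pos: [0.5095, -0.0466, 0.1786]
ee_rot: [[0.25, -0.968, -0.0], [-0.968, -0.25, 0.0], [-0.0, 0.0, -1.0]]
wrist_force: [-0.4, 0.0, 0.7]
gripper_width: 0.003
gripper_force: 0.0
```

```bash
python3 -c "
from h import *
np.set_printoptions(linewidth=250)
c=r.capture('scene'); a=cv2.imread('pics/scene0.png').astype(int); b=c['img'][:,:,::-1].astype(int)
go(-165.6,.0215,.027,.178,1); print(proj(c,r.sense()['tcp_pos']))
d=(b-a)[192:212,218:254].mean(2).round().astype(int); print(list(range(218,254)))
for i,row in enumerate(d): print(192+i,row)
print('abs now')
for i,row in enumerate(b[192:212,218:254].mean(2).round().astype(int)): print(192+i,row)
"
```

```text
t 8.1 tcp [ 0.5096 -0.0467  0.1786] yaw -75.54 tilt [ 0. -0. -1.] F [ 0.12 -0.06 -1.1 ] target [ 0.5132 -0.064   0.178 ] shift/row [0.0353 0.0017 0.0011] turn/row 0.011
[230.22214938 203.80838518]
[218, 219, 220, 221, 222, 223, 224, 225, 226, 227, 228, 229, 230, 231, 232, 233, 234, 235, 236, 237, 238, 239, 240, 241, 242, 243, 244, 245, 246, 247, 248, 249, 250, 251, 252, 253]
192 [ 27  22  25  18  34   4 -57 -60 -39 -45 -48 -40 -47 -20  -7   5   7   7  -1  -7   2 -14 -10   2 -16 -54 -49 -53 -59 -46 -29 -41 -54 -56 -56 -74]
193 [ 26  18  22  19  25  24 -14 -53 -56 -42 -47 -49 -39 -15 -10 -12  -9   5   4   0  -2 -10 -18   1 -27 -59 -71 -51 -54 -63 -61 -55 -45 -58 -66 -70]
194 [ 19  22  24  21  19  25  12 -33 -57 -48 -43 -48 -45 -34 -24 -42 -14  -6  -9 -10   7   5  -3  -7 -11 -41 -61 -73 -56 -57 -60 -58 -55 -61 -80 -42]
195 [ 20  18  18  17  22  22  14 -22 -61 -50 -47 -65 -48 -51 -60 -47 -15   7  -4  -9  -1  -9  -5   5  12 -15 -41 -63 -75 -62 -59 -52 -55 -69 -56  -8]
196 [ 17  19  19  16  19  26  13 -21 -67 -55 -50 -61 -52 -59 -60 -32  -8   1   1   3   3  -3  -7  -3 -12 -19 -30 -57 -73 -
[... 4585 characters left out ...]
117 111 130 189 183 117  38  25  45  40  33  33  40  76  74  60  39  98 178 220 218 216 199 205 218]
208 [107 120 120 113 117 120 120 115 117 117 112 115 114 116 153 200 168  91  40  34  38  35  38  59 109 126 104 118 179 215 216 210 213 157 178 216]
209 [114 118 118 115 116 116 114 119 115 118 114 117 113 113 108 155 184 158  91  51  47  56  74  98 123 128 121 177 216 212 212 215 219 158 181 219]
210 [121 116 120 114 115 111 116 118 116 112 115 120 121 115 112 107 153 188 148 102  97 107 120 130 132 132 127 192 220 214 212 212 221 162 148 209]
211 [118 113 119 119 117 117 117 115 111 111 117 117 118 117 112 116 102 151 175 152 132 133 132 130 130 120 149 199 212 211 208 214 219 150  50 156]
```

Request:
move_arm:
  series:
    - [[0,0,0],[0.012,0.001,0],0]
    - [[0,0,0],[0.012,0,0],0]
    - [[0,0,0],[0.012,0,0],0]
    - [[0,0,0],[0,0,0],0]
    - [[0,0,0],[0,0,0.01],0]
    - [[0,0,0],[0,0,0.01],0]
    - [[0,0,0],[0,0,0.01],0]
    - [[0,0,0],[0,0,0],0]

```text
time_s: 8.9
tcp_pos: [0.5129, -0.0644, 0.1624]
ee_rot: [[0.249, -0.968, -0.002], [-0.968, -0.249, -0.0], [-0.0, 0.002, -1.0]]
wrist_force: [0.6, -0.2, 0.6]
gripper_width: 0.001
gripper_force: 0.0
```

Request:
move_arm:
  series:
    - [[0,0,0],[0,0,0.01],0]
    - [[0,0,0],[0,0,0.01],0]
    - [[0,0,0],[0,0,0.008],0]
    - [[0,0,0],[0,0,0],0]
    - [[0,0,0],[0,0,0],0]

```text
time_s: 9.4
tcp_pos: [0.5137, -0.0645, 0.1495]
ee_rot: [[0.249, -0.968, -0.0], [-0.968, -0.249, -0.0], [0.0, 0.0, -1.0]]
wrist_force: [-0.4, 0.2, -0.0]
gripper_width: 0.002
gripper_force: 0.0
```

```bash
python3 -c "
from h import *
go(-165.6,.0215,.027,.150,1)"
```

```text
t 9.4 tcp [ 0.5137 -0.0645  0.1495] yaw -75.56 tilt [-0. -0. -1.] F [-0.42  0.21 -0.05] target [ 0.5132 -0.064   0.15  ] shift/row [-0.0011  0.0007 -0.001 ] turn/row 0.008
```

Request:
move_arm:
  series:
    - [[0,0,0],[-0.006,0,0],0]
    - [[0,0,0],[-0.006,0,0],0]
    - [[0,0,0],[-0.005,0,0],0]

```text
time_s: 9.7
tcp_pos: [0.5116, -0.0561, 0.1498]
ee_rot: [[0.25, -0.968, 0.0], [-0.968, -0.25, -0.0], [0.0, -0.0, -1.0]]
wrist_force: [-0.6, -1.3, 0.5]
gripper_width: 0.004
gripper_force: 0.6
```

Request:
move_arm:
  series:
    - [[0,0,0],[-0.004,0,0],0]
    - [[0,0,0],[-0.004,0,0],0]
    - [[0,0,0],[0,0,0],0]

```text
time_s: 10.0
tcp_pos: [0.5103, -0.0524, 0.1496]
ee_rot: [[0.25, -0.968, -0.0], [-0.968, -0.25, -0.0], [0.0, 0.0, -1.0]]
wrist_force: [-1.2, -2.0, 1.0]
gripper_width: 0.004
gripper_force: 0.7
```

Request:
move_arm:
  series:
    - [[0,0,0],[-0.004,0,0],0]
    - [[0,0,0],[-0.004,0,0],0]
    - [[0,0,0],[0,0,0],0]

```text
time_s: 10.3
tcp_pos: [0.5096, -0.0483, 0.1496]
ee_rot: [[0.25, -0.968, 0.0], [-0.968, -0.25, 0.0], [-0.0, -0.0, -1.0]]
wrist_force: [0.4, -1.3, 0.2]
gripper_width: 0.007
gripper_force: 0.8
```

```bash
python3 -c "
from h import *
np.set_printoptions(linewidth=250)
c=r.capture('scene'); b=c['img'].astype(int)
go(-165.6,.0215,.027,.150,1); print(proj(c,r.sense()['tcp_pos']+np.array([0,0,.03])))
print(list(range(218,250)))
for i,row in enumerate(b[192:214,218:250].mean(2).round().astype(int)): print(192+i,row)
"
```

```text
t 10.35 tcp [ 0.5097 -0.0483  0.1496] yaw -75.55 tilt [ 0.  0. -1.] F [ 0.05 -0.9  -0.85] target [ 0.5132 -0.064   0.15  ] shift/row [ 0.0322  0.001  -0.0008] turn/row 0.008
[229.87420663 203.93847341]
[218, 219, 220, 221, 222, 223, 224, 225, 226, 227, 228, 229, 230, 231, 232, 233, 234, 235, 236, 237, 238, 239, 240, 241, 242, 243, 244, 245, 246, 247, 248, 249]
192 [ 62  53  56  83 107  85  41  52  57  71  83  89  83  77  61  49  55  48  43  46  46  47  61  60  56  58  55  56  52  57  55  50]
193 [ 49  52  57  90 102  71  51  50  58  57  48  57  78  90  73  64  71  63  48  43  49  51  53  53  54  52  52  57  57  56  54  56]
194 [50 48 66 98 98 67 58 55 58 54 54 54 55 43 48 74 87 80 79 64 46 46 49 57 53 59 55 54 54 53 55 55]
195 [ 49  47  60  88 101  77  43  58  53  64  59  57  51  54  50  58  69  80  95  90  74  69  50  45  47  59  55  60  56  51  60  56]
196 [ 83  60  53  76 116  96  48  49  54  48  49  57  56  50  81  92  83  75  89 106 104 103  79  70  44  50  53  54  57  52  50  53]
197 [115 102  89  98 115  98  57  44  45  55  58  54  58  48 116 119  84  93  94  92  89  99  98  9
[... 1478 characters left out ...]
7  32  30 113 160 151 156 204]
209 [ 97  97  95  92 109 118 116 118 117 113 112 117 115 111 110 153 188 153  88  55  45  56  77  77  56  25  47 167 222 226 222 218]
210 [ 98  99  96 101 107 114 117 113 115 115 113 118 116 116 110 108 150 184 150  99 100 104 117 124 111  64 100 197 220 213 212 213]
211 [102  98 101 112 118 116 121 117 114 117 118 119 116 116 115 110 106 154 175 148 134 133 134 131 134 111 139 204 213 209 210 211]
212 [102  98 107 123 116 121 116 116 117 116 116 119 117 117 115 116 108  97 152 158 125 127 128 129 128 115 155 210 213 209 208 212]
213 [ 95 105 115 123 119 120 118 120 114 116 117 118 118 118 116 113 110 117 141 149 127 127 129 130 130 108 146 206 214 207 210 212]
```

```bash
python3 -c "
from h import *
go(-197,.013,.027,.148,6)"
```

```text
t 10.35 tcp [ 0.5097 -0.0483  0.1496] yaw -75.55 tilt [ 0.  0. -1.] F [ 0.05 -0.9  -0.85] target [ 0.5044 -0.041   0.148 ] shift/row [-0.0028  0.0011  0.0005] turn/row 0.915
```

Request:
move_arm:
  series:
    - [[0,0,0.915],[-0.0024,0.0018,0.0005],0]
    - [[0,0,0.915],[-0.0024,0.0018,0.0005],0]
    - [[0,0,0.915],[-0.0024,0.0018,0.0005],0]
    - [[0,0,0.915],[-0.0024,0.0018,0.0005],0]
    - [[0,0,0.915],[-0.0024,0.0018,0.0005],0]
    - [[0,0,0.915],[-0.0024,0.0018,0.0005],0]

```text
time_s: 10.95
tcp_pos: [0.5039, -0.0414, 0.1481]
ee_rot: [[-0.296, -0.955, -0.0], [-0.955, 0.296, 0.0], [-0.0, 0.0, -1.0]]
wrist_force: [-0.5, -0.9, 0.3]
gripper_width: 0.004
gripper_force: 0.6
```

Request:
move_arm:
  series:
    - [[0,0,1],[-0.0055,0.0023,0],0]
    - [[0,0,1],[-0.0055,0.0023,0],0]
    - [[0,0,1],[-0.0055,0.0023,0],0]
    - [[0,0,1],[-0.0055,0.0023,0],0]
    - [[0,0,1],[-0.0055,0.0023,0],0]
    - [[0,0,1],[-0.0055,0.0023,0],0]

```text
time_s: 11.55
tcp_pos: [0.5057, -0.0236, 0.1477]
ee_rot: [[-0.784, -0.621, -0.002], [-0.621, 0.784, 0.001], [0.001, 0.002, -1.0]]
wrist_force: [-2.2, 0.6, 0.7]
gripper_width: 0.009
gripper_force: 0.8
```

```bash
python3 -c "
from h import *
go(-197-34.4-5.7,.013,.027,.148,1)"
```

```text
t 11.55 tcp [ 0.5057 -0.0236  0.1477] yaw -141.64 tilt [-0.002  0.001 -1.   ] F [-2.2   0.57  0.74] target [ 0.5084 -0.0209  0.148 ] shift/row [-0.0077  0.0008 -0.0006] turn/row 0.953
```

Request:
move_arm:
  series:
    - [[0,0,1],[-0.0055,0.0023,0],0]
    - [[0,0,1],[-0.0055,0.0023,0],0]
    - [[0,0,1],[-0.0055,0.0023,0],0]
    - [[0,0,1],[-0.0055,0.0023,0],0]
    - [[0,0,1],[-0.0055,0.0023,0],0]
    - [[0,0,0],[0,0,0],0]

```text
time_s: 12.15
tcp_pos: [0.5158, -0.0121, 0.1475]
ee_rot: [[-0.985, -0.173, -0.001], [-0.173, 0.985, 0.001], [0.001, 0.001, -1.0]]
wrist_force: [-0.7, 0.6, -0.6]
gripper_width: 0.004
gripper_force: 0.5
```

```bash
python3 -c "
from h import *
go(-197-34.4-5.7-28.6,.013,.027,.148,1)"
```

```text
t 12.15 tcp [ 0.5158 -0.0121  0.1475] yaw -170.02 tilt [-0.001  0.001 -1.   ] F [-0.68  0.59 -0.55] target [ 0.519  -0.0106  0.148 ] shift/row [-0.0069  0.0019 -0.0009] turn/row 0.991
```

Request:
move_arm:
  series:
    - [[0,0,1],[-0.0056,0.0023,0],0]
    - [[0,0,1],[-0.0056,0.0023,0],0]
    - [[0,0,1],[-0.0056,0.0023,0],0]
    - [[0,0,1],[-0.0056,0.0023,0],0]
    - [[0,0,1],[-0.0056,0.0023,0],0]
    - [[0,0,1],[-0.0056,0.0023,0],0]
    - [[0,0,0],[0,0,0],0]

```text
time_s: 12.85
tcp_pos: [0.5328, -0.0068, 0.1475]
ee_rot: [[-0.911, 0.412, -0.001], [0.412, 0.911, 0.001], [0.001, 0.0, -1.0]]
wrist_force: [-1.6, 1.5, -0.9]
gripper_width: 0.006
gripper_force: 1.1
```

```bash
python3 -c "
from h import *
s=r.sense(); print(s['joints'].round(1))
go(-294.4,.030,.027,.148,2)
c=r.capture('top'); b=c['img'].astype(int)
np.set_printoptions(linewidth=250)
c=r.capture('scene'); b=c['img'].astype(int)
print(list(range(222,254)))
for i,row in enumerate(b[194:214,222:254].mean(2).round().astype(int)): print(194+i,row)
"
```

```text
[ 1.67e+01  1.51e+01 -1.58e+01 -1.00e-01 -5.91e+01 -1.31e+02]
t 12.85 tcp [ 0.5328 -0.0068  0.1475] yaw 155.69 tilt [-0.001  0.001 -1.   ] F [-1.59  1.48 -0.89] target [5.178e-01 5.000e-04 1.480e-01] shift/row [ 0.0166  0.0005 -0.0005] turn/row 0.008
[222, 223, 224, 225, 226, 227, 228, 229, 230, 231, 232, 233, 234, 235, 236, 237, 238, 239, 240, 241, 242, 243, 244, 245, 246, 247, 248, 249, 250, 251, 252, 253]
194 [ 61  68  71  55  87  99  97  87  90  89  87 100 116 114  99  83  63  57  53  54  52  52  52  51  50  35  83 111 120 115 110 118]
195 [ 63  66  58  46  80  94  92  83  81 108 106 118 128 113  91  88  76  53  57  60  60  48  52  47  42  40  98 119 119 118 106 110]
196 [ 66  54  48  65  87  86 105 122 111 126 113  93  94  81  82  74  55  52  51  42  48  45  52  52  37  51 101 117 114 108 110 108]
197 [ 44  58  66  92 115 109 121 132 111  97  84  85  93  95  98  88  73  73  53  33  38  48  52  54  35  63 101 122 116 114 116 112]
198 [ 32  95 121 119 127 115  90  85  89  98  95  96  92  95  96  93 100 101  76  32  39  43  48  42  42  51  97 115 117 113 113 115]
199 [ 31 116 137 1
[... 1291 characters left out ...]
7 213 210 211 210 154 173 214]
209 [ 96  93  98 111 119 115 117 118 117 116 104 156 182 153  86  42  43  47  69  82 124 125 119 173 206 214 208 209 215 160 174 214]
210 [ 92  99 114 114 116 116 114 115 118 112 108 103 152 185 151  93  96  99 115 133 132 122 130 191 215 210 208 213 219 157 148 206]
211 [ 95 108 119 112 112 111 114 117 118 115 112 109 104 152 172 148 132 134 128 130 124 116 144 196 210 209 207 210 220 147  51 157]
212 [103 115 121 114 115 111 117 118 117 117 114 113 108 100 154 155 125 125 129 130 125 111 151 201 212 209 209 210 217 164  92 149]
213 [108 121 116 121 118 111 115 116 113 114 115 114 105 113 138 146 126 123 131 128 125 103 144 199 210 203 205 209 212 197 184 204]
```

Request:
move_arm:
  series:
    - [[0,0,0],[0.0166,0,0],0]
    - [[0,0,0],[0.0166,0,0],0]
    - [[0,0,0],[0,0,-0.03],0]
    - [[0,0,0],[0,0,-0.03],0]
    - [[0,0,0],[0,0,-0.03],0]
    - [[0,0,-1],[0.0051,-0.0063,0],0]
    - [[0,0,-1],[0.0051,-0.0063,0],0]
    - [[0,0,-1],[0.0051,-0.0063,0],0]
    - [[0,0,-1],[0.0051,-0.0063,0],0]
    - [[0,0,-1],[0.0051,-0.0063,0],0]
    - [[0,0,-1],[0.0051,-0.0063,0],0]
    - [[0,0,-1],[0.0051,-0.0063,0],0]

```text
time_s: 14.15
tcp_pos: [0.4976, -0.0198, 0.1936]
ee_rot: [[-0.961, -0.276, 0.001], [-0.276, 0.961, -0.0], [-0.001, -0.0, -1.0]]
wrist_force: [-0.4, -0.0, -0.1]
gripper_width: 0.002
gripper_force: 0.0
```

Request:
move_arm:
  series:
    - [[0,0,-1],[0.0051,-0.0063,0],0]
    - [[0,0,-1],[0.0051,-0.0063,0],0]
    - [[0,0,-1],[0.0051,-0.0063,0],0]
    - [[0,0,-1],[0.0051,-0.0063,0],0]
    - [[0,0,-1],[0.0051,-0.0063,0],0]
    - [[0,0,-1],[0.0051,-0.0063,0],0]
    - [[0,0,-1],[0.0051,-0.0063,0],0]
    - [[0,0,-1],[0.0051,-0.0063,0],0]
    - [[0,0,-1],[0.0051,-0.0063,0],0]
    - [[0,0,-1],[0.0051,-0.0063,0],0]
    - [[0,0,-1],[0.0051,-0.0063,0],0]
    - [[0,0,-1],[0.0051,-0.0063,0],0]

```text
time_s: 15.35
tcp_pos: [0.5043, -0.0651, 0.1935]
ee_rot: [[-0.092, -0.996, 0.001], [-0.996, 0.092, -0.0], [0.0, -0.001, -1.0]]
wrist_force: [0.3, 0.5, 0.7]
gripper_width: 0.005
gripper_force: 0.0
```

Request:
move_arm:
  series:
    - [[0,0,-1],[0.0051,-0.0063,0],0]
    - [[0,0,-1],[0.0051,-0.0063,0],0]
    - [[0,0,-1],[0.0051,-0.0063,0],0]
    - [[0,0,-1],[0.0051,-0.0063,0],0]
    - [[0,0,-1],[0.0051,-0.0063,0],0]
    - [[0,0,-1],[0.0051,-0.0063,0],0]
    - [[0,0,-1],[0.0051,-0.0063,0],0]
    - [[0,0,-1],[0.0051,-0.0063,0],0]
    - [[0,0,-1],[0.0051,-0.0063,0],0]
    - [[0,0,-1],[0.0051,-0.0063,0],0]
    - [[0,0,-1],[0.0051,-0.0063,0],0]
    - [[0,0,-1],[0.0051,-0.0063,0],0]

```text
time_s: 16.55
tcp_pos: [0.549, -0.0752, 0.1935]
ee_rot: [[0.895, -0.446, 0.001], [-0.446, -0.895, -0.0], [0.001, -0.0, -1.0]]
wrist_force: [-0.7, 0.6, -0.7]
gripper_width: 0.002
gripper_force: 0.0
```

```bash
python3 -c "
from h import *
go(-114.4,.022,.027,.195,1)
np.set_printoptions(linewidth=250)
c=r.capture('scene'); b=c['img'].astype(int)
for w in(-294.4,-114.4):
  a=np.radians(w); print(w,proj(c,[AX[0]+.0345*np.cos(a),AX[1]+.0345*np.sin(a),.184]))
print(list(range(222,254)))
for i,row in enumerate(b[194:214,222:254].mean(2).round().astype(int)): print(194+i,row)
"
```

```text
t 16.55 tcp [ 0.549  -0.0752  0.1935] yaw -26.5 tilt [ 0.001 -0.    -1.   ] F [-0.75  0.6  -0.73] target [ 0.5429 -0.0702  0.195 ] shift/row [-0.0154 -0.0036 -0.003 ] turn/row -0.366
-294.4 [247.51680467 201.01272506]
-114.4 [227.92946265 208.64932313]
[222, 223, 224, 225, 226, 227, 228, 229, 230, 231, 232, 233, 234, 235, 236, 237, 238, 239, 240, 241, 242, 243, 244, 245, 246, 247, 248, 249, 250, 251, 252, 253]
194 [ 60  62  56  49  47  60  90 101 111 121 101  65  59  45  47  49  56  48  55  51  59  62  53  83 120 109 105 107 106 113 114 117]
195 [ 52  41  64  89  97 107 125 124 122  95  49  23  40  65  58  58  49  58  58  63  60  64  58  63  93 100 107 112 115 115 114 112]
196 [ 73  97 106 126 129 117  99  68  56  46  44  51  63 100  90  57  59  67  64  63  61  61  51  62 102 122 112 119 117 113 111 108]
197 [ 94 128 126  99  78  63  48  49  48  48  64 103 129 121  90  58  61  59  56  51  55  58  48  45  92 106 112 116 116 115 112 117]
198 [ 56  78  64  49  51  49  51  53  56  58  76 117 139 107  77  71  48  55  52  56  48  64  70  63  58  57  88 115 118 116 115 114]
199 [ 68  65  47
[... 1293 characters left out ...]
5 212 214 212 215 156 177 214]
209 [ 93  93 107 119 117 115 118 124  95  36  41  86 147 146  87  47  40  43  64  89 124 126 119 172 214 215 209 210 217 160 177 214]
210 [ 98  93 106 115 116 119 111 124 109  86  87 107 154 191 151  95  99  96 115 128 133 124 129 191 216 210 211 213 218 157 145 208]
211 [ 98  97  97  96 112 110 113 122 123 121 121 114 112 152 174 148 131 133 133 134 129 117 144 200 212 209 208 213 220 149  50 159]
212 [ 98  95  97  96 108 114 119 119 117 116 117 115 114  99 154 153 124 128 126 126 130 113 154 204 212 211 206 213 218 168  89 149]
213 [100 101  96  95 103 113 116 119 119 116 116 109 111 114 138 144 129 126 128 132 124 109 144 201 210 207 207 212 212 200 187 209]
```

```bash
python3 -c "
from h import *
go(-122,.024,.027,.148,4)"
```

```text
t 16.6 tcp [ 0.5496 -0.0751  0.1935] yaw -26.34 tilt [ 0.001 -0.    -1.   ] F [ 0.45  0.43 -0.37] target [ 0.54   -0.0721  0.148 ] shift/row [-0.005   0.0008  0.0227] turn/row 0.247
```

Request:
move_arm:
  series:
    - [[0,0,0.33],[-0.0067,0.001,0],0]
    - [[0,0,0.33],[-0.0067,0.001,0],0]
    - [[0,0,0.33],[-0.0067,0.001,0],0]
    - [[0,0,0],[0,0,0.03],0]
    - [[0,0,0],[0,0,0.03],0]
    - [[0,0,0],[0,0,0.03],0]
    - [[0,0,0],[0,0,0],0]

```text
time_s: 17.3
tcp_pos: [0.5376, -0.0718, 0.1464]
ee_rot: [[0.843, -0.538, -0.004], [-0.538, -0.843, -0.0], [-0.003, 0.002, -1.0]]
wrist_force: [-0.1, 0.1, 0.6]
gripper_width: 0.007
gripper_force: 0.0
```

Request:
move_arm:
  series:
    - [[0,0,0],[-0.0073,0,0],0]
    - [[0,0,0],[-0.0073,0,0],0]
    - [[0,0,0],[-0.0073,0,0],0]
    - [[0,0,1],[-0.0055,0.0023,0],0]
    - [[0,0,1],[-0.0055,0.0023,0],0]
    - [[0,0,1],[-0.0055,0.0023,0],0]
    - [[0,0,1],[-0.0055,0.0023,0],0]

```text
time_s: 18.0
tcp_pos: [0.5193, -0.0625, 0.149]
ee_rot: [[0.565, -0.825, 0.002], [-0.825, -0.565, -0.001], [0.002, -0.001, -1.0]]
wrist_force: [0.6, -1.8, 0.4]
gripper_width: 0.004
gripper_force: 0.8
```

Request:
move_arm:
  series:
    - [[0,0,1],[-0.0055,0.0023,0],0]
    - [[0,0,1],[-0.0055,0.0023,0],0]
    - [[0,0,1],[-0.0055,0.0023,0],0]
    - [[0,0,1],[-0.0055,0.0023,0],0]
    - [[0,0,1],[-0.0055,0.0023,0],0]
    - [[0,0,1],[-0.0055,0.0023,0],0]
    - [[0,0,0],[0,0,0],0]

```text
time_s: 18.7
tcp_pos: [0.5065, -0.0494, 0.1487]
ee_rot: [[0.004, -1.0, -0.0], [-1.0, -0.004, -0.0], [0.0, 0.0, -1.0]]
wrist_force: [-1.7, -1.7, 0.7]
gripper_width: 0.008
gripper_force: 0.7
```

```bash
python3 -c "
from h import *
go(-179,.013,.027,.148,1)"
```

```text
t 18.7 tcp [ 0.5065 -0.0494  0.1487] yaw -89.74 tilt [-0. -0. -1.] F [-1.67 -1.7   0.68] target [ 0.5072 -0.05    0.148 ] shift/row [ 0.0011 -0.0014  0.0014] turn/row -0.13
```

Request:
move_arm:
  series:
    - [[0,0,1],[-0.0055,0.0023,0],0]
    - [[0,0,1],[-0.0055,0.0023,0],0]
    - [[0,0,1],[-0.0055,0.0023,0],0]
    - [[0,0,1],[-0.0055,0.0023,0],0]
    - [[0,0,1],[-0.0055,0.0023,0],0]
    - [[0,0,1],[-0.0055,0.0023,0],0]
    - [[0,0,1],[-0.0055,0.0023,0],0]
    - [[0,0,1],[-0.0055,0.0023,0],0]
    - [[0,0,0],[0,0,0],0]

```text
time_s: 19.6
tcp_pos: [0.5052, -0.0258, 0.148]
ee_rot: [[-0.713, -0.701, -0.001], [-0.701, 0.713, 0.0], [0.001, 0.001, -1.0]]
wrist_force: [-2.2, 0.0, -0.0]
gripper_width: 0.007
gripper_force: 0.8
```

```bash
cat >> h.py <<'E'
def wings(lo=-190,hi=-10):
    """fit nut's wing direction in scene image: darkness along both arms vs beyond"""
    c=r.capture('scene'); g=c['img'].astype(float).mean(2); best=[]
    for w in np.arange(lo,hi,2.):
        v=0
        for s in(0,180):
            a=np.radians(w+s)
            for rr,sg in((.02,1),(.024,1),(.028,1),(.032,1),(.040,-1),(.043,-1)):
                for off in(-.003,0,.003):
                    P=[AX[0]+rr*np.cos(a)-off*np.sin(a),AX[1]+rr*np.sin(a)+off*np.cos(a),.183]
                    q=proj(c,P); v-=sg*cv2.getRectSubPix(g.astype('float32'),(1,1),tuple(q.astype(float)))[0,0]*(1 if sg>0 else 1)
        best.append((v,w))
    best.sort(reverse=True); print("wings",[(round(float(v)),float(w)) for v,w in best[:6]])
E
python3 -c "
from h import *
go(-225,.013,.027,.148,1); wings()"
```

```text
t 19.6 tcp [ 0.5052 -0.0258  0.148 ] yaw -135.48 tilt [-0.001  0.    -1.   ] F [-2.17  0.03 -0.02] target [ 0.5057 -0.0266  0.148 ] shift/row [ 0.0003 -0.0018  0.0001] turn/row -0.083
wings [(-237, -146.0), (-253, -148.0), (-267, -144.0), (-282, -150.0), (-292, -142.0), (-305, -46.0)]
```

Request:
move_arm:
  series:
    - [[0,0,1],[-0.0055,0.0023,0],0]
    - [[0,0,1],[-0.0055,0.0023,0],0]

```text
time_s: 19.85
tcp_pos: [0.508, -0.0208, 0.148]
ee_rot: [[-0.84, -0.543, -0.001], [-0.543, 0.84, 0.0], [0.001, 0.001, -1.0]]
wrist_force: [-2.6, 0.4, 0.7]
gripper_width: 0.002
gripper_force: 0.9
```

Request:
move_arm:
  series:
    - [[0,0,0.7],[-0.0038,0.0016,0],0]
    - [[0,0,0.7],[-0.0038,0.0016,0],0]

```text
time_s: 20.05
tcp_pos: [0.5103, -0.0173, 0.1479]
ee_rot: [[-0.907, -0.421, -0.001], [-0.421, 0.907, 0.0], [0.001, 0.001, -1.0]]
wrist_force: [-1.9, 0.8, 0.8]
gripper_width: 0.008
gripper_force: 1.1
```

Running friction is about 2 N; continuing in small steps with force checks.

Request:
move_arm:
  series:
    - [[0,0,0.7],[-0.0038,0.0016,0],0]
    - [[0,0,0.7],[-0.0038,0.0016,0],0]

```text
time_s: 20.25
tcp_pos: [0.5131, -0.0143, 0.1478]
ee_rot: [[-0.957, -0.291, -0.001], [-0.291, 0.957, 0.001], [0.001, 0.001, -1.0]]
wrist_force: [-3.2, 1.4, 1.4]
gripper_width: 0.006
gripper_force: 1.2
```

Request:
move_arm:
  series:
    - [[0,0,0.6],[-0.0033,0.0014,0],0]
    - [[0,0,0],[0,0,0],0]

```text
time_s: 20.45
tcp_pos: [0.5148, -0.013, 0.1479]
ee_rot: [[-0.972, -0.235, -0.001], [-0.235, 0.972, 0.001], [0.001, 0.001, -1.0]]
wrist_force: [-2.5, 2.0, -0.8]
gripper_width: 0.004
gripper_force: 1.1
```

Request:
move_arm:
  series:
    - [[0,0,0.7],[-0.0038,0.0016,0],0]
    - [[0,0,0.7],[-0.0038,0.0016,0],0]

```text
time_s: 20.65
tcp_pos: [0.5162, -0.0112, 0.1476]
ee_rot: [[-0.995, -0.095, -0.005], [-0.095, 0.995, -0.0], [0.005, 0.0, -1.0]]
wrist_force: [-9.0, 1.6, 4.7]
gripper_width: 0.003
gripper_force: 4.5
```

Request:
move_arm:
  series:
    - [[0,0,0],[0,0,0],0]

```text
time_s: 20.75
tcp_pos: [0.516, -0.0112, 0.1476]
ee_rot: [[-0.995, -0.097, -0.006], [-0.097, 0.995, -0.0], [0.006, 0.0, -1.0]]
wrist_force: [-6.6, 2.3, 2.8]
gripper_width: 0.007
gripper_force: 3.5
```

```bash
python3 -c "
from h import *
np.set_printoptions(linewidth=250)
go(-264.5,.013,.027,.148,1); c=r.capture('scene'); b=c['img'].astype(int)
print(list(range(222,254)))
for i,row in enumerate(b[194:214,222:254].mean(2).round().astype(int)): print(194+i,row)"
```

```text
t 20.75 tcp [ 0.516  -0.0112  0.1476] yaw -174.44 tilt [-0.006 -0.    -1.   ] F [-6.6   2.31  2.78] target [ 0.5185 -0.0109  0.148 ] shift/row [-0.005   0.0003 -0.0007] turn/row 0.011
[222, 223, 224, 225, 226, 227, 228, 229, 230, 231, 232, 233, 234, 235, 236, 237, 238, 239, 240, 241, 242, 243, 244, 245, 246, 247, 248, 249, 250, 251, 252, 253]
194 [ 64  65  62  62  62  63  50  57  55  46  65  93  79  37  65  98 100  92  96  83  45  59  98 111 113 111 113 114 112 109 113 116]
195 [ 62  61  63  63  59  61  54  59  57  56  68  96  81  62  90 104  83  46  51  48  39  32  59 100 118 109 109 112 114 109 115 111]
196 [ 64  60  60  64  63  59  51  53  59  51  55  78  79  89 108  89  42  33  41  43  40  42  57 101 118 111 112 114 115 116 114 108]
197 [ 64  84  86  66  60  79  67  48  55  49  53  64  89 107  95  58  25  30  41  42  39  41  43  93 116 112 115 115 111 115 111 111]
198 [ 57 106 106  68  62  91  86  54  54  57  49  75 105 102  76  39  34  32  38  45  39  30  56 104 118 114 112 114 110 112 115 118]
199 [ 48  83  81  61  58  77  71  57  56  56  61  95 102  89  90  86  71  47  41  42 
[... 1224 characters left out ...]
0 209 212 208 214 154 172 214]
209 [117 112 115 117 117 114 118 116 123  89  38  42  37  73  74  39  38  51  65  95 124 125 120 168 210 217 214 211 215 162 175 218]
210 [110 115 117 116 115 115 116 119 124  86  35  41  50 143 138  96  98 101 120 128 131 124 129 194 217 208 209 211 217 158 150 209]
211 [112 118 115 114 112 110 115 123 123  99  55  58  85 154 175 149 133 135 134 126 128 118 143 201 212 209 209 212 216 148  56 159]
212 [114 117 119 116 113 113 118 118 121 113  99 102 111 107 154 156 130 129 123 128 129 110 152 203 210 208 211 210 218 166  91 149]
213 [120 121 118 115 115 115 111 113 119 114 115 118 110 112 141 145 132 120 127 130 126 108 142 201 214 207 208 207 213 197 186 207]
```

Request:
move_arm:
  series:
    - [[0,0,0],[0.006,0,0],0]
    - [[0,0,0],[0.006,0,0],0]
    - [[0,0,0],[0.01,0,0],0]
    - [[0,0,0],[0.01,0,0],0]
    - [[0,0,0],[0,0,0],0]

```text
time_s: 21.3
tcp_pos: [0.5023, -0.0126, 0.1483]
ee_rot: [[-0.995, -0.095, 0.0], [-0.095, 0.995, 0.0], [-0.0, 0.0, -1.0]]
wrist_force: [-0.2, -0.6, -0.3]
gripper_width: 0.007
gripper_force: 0.0
```

```bash
python3 -c "
from h import *
np.set_printoptions(linewidth=250)
go(-264.5,.013,.027,.148,1); c=r.capture('scene'); b=c['img'].astype(int)
print(list(range(222,254)))
for i,row in enumerate(b[194:214,222:254].mean(2).round().astype(int)): print(194+i,row)"
```

```text
t 21.3 tcp [ 0.5023 -0.0126  0.1483] yaw -174.54 tilt [ 0.  0. -1.] F [-0.19 -0.57 -0.27] target [ 0.5185 -0.0109  0.148 ] shift/row [-0.0325  0.0004  0.0005] turn/row -0.007
[222, 223, 224, 225, 226, 227, 228, 229, 230, 231, 232, 233, 234, 235, 236, 237, 238, 239, 240, 241, 242, 243, 244, 245, 246, 247, 248, 249, 250, 251, 252, 253]
194 [ 65  61  63  50  52  56  52  80  91  93 106  89  62  29  34  38  40  41  84 104  82  69  95 112 114 109 112 108 111 111 114 115]
195 [ 62  84  81  59  55  52  53  62  95  98  85  44  30  33  36  44  47  63  86  98  69  30  51 102 115 114 115 111 116 110 115 112]
196 [ 60  85  92  68  54  55  52  75 111 112  83  59  48  36  35  43  68  92 100  85  55  40  51 103 116 117 111 118 114 114 113 110]
197 [ 66  63  66  59  51  58  78  98 119 111  97  94  86  57  32  48  88 104  90  67  41  33  41 101 118 110 111 116 114 116 114 113]
198 [ 63  63  69  58  44  64  92 101  89  89  94  95 100  92  67  78  92  93  77  44  41  35  59 102 117 112 110 113 119 118 114 120]
199 [ 47  65  71  55  46  56  93  97  93  97 100 100  98  98  98 108 106  85  47  41  37  41  
[... 1215 characters left out ...]
9 210 214 209 214 156 176 214]
209 [115 117 117 114 117 115 114 113 125  92  29  45  33  64  68  46  36  47  64  95 123 130 119 172 211 214 211 210 216 163 178 219]
210 [118 115 113 117 114 118 112 117 125  91  36  33  49 142 141  97  94  98 115 129 132 125 131 188 220 209 210 213 219 159 148 209]
211 [117 111 116 118 109 116 116 121 123  96  57  46  85 160 182 147 137 133 133 130 128 118 147 196 211 209 211 213 218 154  55 158]
212 [115 118 119 116 111 114 115 118 119 114  90  96 113 105 156 158 123 125 130 129 130 111 151 207 213 209 212 208 217 168  91 151]
213 [122 119 118 116 118 117 115 114 118 117 117 120 113 108 140 143 128 123 126 130 129 105 143 205 212 208 207 211 213 199 186 208]
```

Request:
move_arm:
  series:
    - [[0,0,0],[-0.007,0,0],0]
    - [[0,0,0],[-0.007,0,0],0]
    - [[0,0,0],[-0.006,0,0],0]
    - [[0,0,0],[0,0,0],0]

```text
time_s: 21.75
tcp_pos: [0.5133, -0.0115, 0.1479]
ee_rot: [[-0.996, -0.095, 0.0], [-0.095, 0.996, -0.0], [0.0, -0.0, -1.0]]
wrist_force: [0.0, -0.2, 0.4]
gripper_width: 0.01
gripper_force: 0.0
```

Request:
move_arm:
  series:
    - [[0,0,0],[-0.002,0,0],0]
    - [[0,0,0],[0,0,0],0]

```text
time_s: 21.95
tcp_pos: [0.5138, -0.0115, 0.148]
ee_rot: [[-0.996, -0.095, -0.0], [-0.095, 0.996, -0.0], [0.0, -0.0, -1.0]]
wrist_force: [-0.8, 0.1, -0.1]
gripper_width: 0.006
gripper_force: 0.0
```

Request:
move_arm:
  series:
    - [[0,0,0],[-0.002,0,0],0]
    - [[0,0,0],[0,0,0],0]

```text
time_s: 22.15
tcp_pos: [0.5148, -0.0114, 0.1481]
ee_rot: [[-0.996, -0.095, 0.0], [-0.095, 0.996, -0.0], [-0.0, -0.0, -1.0]]
wrist_force: [0.4, -1.0, 0.6]
gripper_width: 0.007
gripper_force: 0.0
```

Request:
move_arm:
  series:
    - [[0,0,0],[-0.002,0,0],0]
    - [[0,0,0],[0,0,0],0]

```text
time_s: 22.35
tcp_pos: [0.5155, -0.0113, 0.148]
ee_rot: [[-0.996, -0.095, -0.0], [-0.095, 0.996, -0.0], [0.0, -0.0, -1.0]]
wrist_force: [-0.7, -0.8, -0.5]
gripper_width: 0.004
gripper_force: 0.2
```

Request:
move_arm:
  series:
    - [[0,0,0],[-0.002,0,0],0]
    - [[0,0,0],[0,0,0],0]

```text
time_s: 22.55
tcp_pos: [0.5157, -0.0113, 0.1479]
ee_rot: [[-0.996, -0.095, -0.002], [-0.095, 0.996, -0.0], [0.002, -0.0, -1.0]]
wrist_force: [-3.2, 0.6, 1.3]
gripper_width: 0.005
gripper_force: 1.6
```

Request:
move_arm:
  series:
    - [[0,0,0],[-0.002,0,0],0]
    - [[0,0,0],[0,0,0],0]
    - [[0,0,0],[0,0,0],0]

```text
time_s: 22.85
tcp_pos: [0.5159, -0.0113, 0.1478]
ee_rot: [[-0.996, -0.095, -0.004], [-0.095, 0.996, -0.0], [0.004, 0.0, -1.0]]
wrist_force: [-5.8, 1.6, 3.5]
gripper_width: 0.008
gripper_force: 2.8
```

Request:
move_arm:
  series:
    - [[0,0,0],[-0.002,0,0],0]
    - [[0,0,0],[0,0,0],0]
    - [[0,0,0],[0,0,0],0]

```text
time_s: 23.15
tcp_pos: [0.516, -0.0112, 0.1478]
ee_rot: [[-0.996, -0.095, -0.006], [-0.095, 0.996, -0.001], [0.006, 0.0, -1.0]]
wrist_force: [-7.7, 1.8, 5.0]
gripper_width: 0.006
gripper_force: 3.8
```

Request:
move_arm:
  series:
    - [[0,0,0],[0,0,0],0]
    - [[0,0,0],[0,0,0],0]
    - [[0,0,0],[0,0,0],0]
    - [[0,0,0],[0,0,0],0]
    - [[0,0,0],[0,0,0],0]
    - [[0,0,0],[0,0,0],0]

```text
time_s: 23.75
tcp_pos: [0.516, -0.0112, 0.1478]
ee_rot: [[-0.996, -0.095, -0.006], [-0.095, 0.996, -0.001], [0.006, 0.0, -1.0]]
wrist_force: [-8.3, 1.6, 4.9]
gripper_width: 0.012
gripper_force: 3.8
```

Request:
move_arm:
  series:
    - [[0,0,0],[0.01,0,0],0]
    - [[0,0,0],[0.02,0,0],0]
    - [[0,0,0],[0.02,0,-0.03],0]
    - [[0,0,0],[0.02,0,-0.03],0]
    - [[0,0,0],[0.02,0,-0.03],0]
    - [[0,0,0],[0,0,0],0]

```text
time_s: 24.4
tcp_pos: [0.4746, -0.0151, 0.1953]
ee_rot: [[-0.995, -0.095, 0.006], [-0.095, 0.995, 0.001], [-0.006, 0.001, -1.0]]
wrist_force: [0.3, 0.1, -0.0]
gripper_width: 0.003
gripper_force: 0.0
```

```bash
cat > fit.py <<'E'
from h import *
from scipy.optimize import minimize
c=r.capture('scene'); imgs={'start':cv2.imread('pics/scene0.png')[:,:,::-1],'now':c['img']}
cv2.imwrite('pics/now.png',c['img'][:,:,::-1])
def model(ax,w,z0):
    """supersampled silhouette of hub+wings in crop"""
    S=6; m=np.zeros((30*S,40*S),np.uint8); a=np.radians(w); u=np.array([np.cos(a),np.sin(a)]); v=np.array([-u[1],u[0]])
    def fill(P):
        q=np.array([(proj(c,p)-[218,190]+.5)*S for p in P]); cv2.fillConvexPoly(m,cv2.convexHull(q.astype(np.float32)).astype(np.int32),255)
    for s in(1,-1):
        fill([np.r_[ax+s*rr*u+o*v,z0+z] for rr in(.004,.0345) for o in(-.0038,.0038) for z in(.01,.03)])
    fill([np.r_[ax+R*np.array([np.cos(t),np.sin(t)]),z0+z] for R,z in((.014,0),(.0105,.02)) for t in np.linspace(0,6.28,16)])
    return cv2.resize(m,(40,30),interpolation=cv2.INTER_AREA)/255.
for n,im in imgs.items():
    g=im[190:220,218:258].astype(float).mean(2); d=np.clip((100-g)/60,0,1)
    res=[]
    for w in np.arange(-180,0,3):
        for dx in(-.003,0,.003):
            for dy in(-.003,0,.003):
                for z0 in (.161,.164,.167):
                    M=model(AX+[dx,dy],w,z0); M2=cv2.dilate(M,np.ones((5,5)))
                    res.append((np.sum(((M-d)**2)[M2>.01]),w,dx,dy,z0))
    res.sort(); print(n,[tuple(np.round(x,3)) for x in res[:4]])
    f=lambda p:np.sum(((model(AX+p[1:3]/1e3,p[0],p[3])-d)**2)[cv2.dilate(model(AX,res[0][1],.164),np.ones((7,7)))>.01])
    b=res[0]; o=minimize(f,[b[1],b[2]*1e3,b[3]*1e3,b[4]],method='Nelder-Mead',options=dict(initial_simplex=[[b[1],b[2]*1e3,b[3]*1e3,b[4]],[b[1]+4,b[2]*1e3,b[3]*1e3,b[4]],[b[1],b[2]*1e3+2,b[3]*1e3,b[4]],[b[1],b[2]*1e3,b[3]*1e3+2,b[4]],[b[1],b[2]*1e3,b[3]*1e3,b[4]+.002]]))
    print(n,o.x.round(3),o.fun)
E
python3 fit.py
```

```text
start [(np.float64(36.92), np.float64(-168.0), np.float64(-0.003), np.float64(0.003), np.float64(0.167)), (np.float64(37.798), np.float64(-171.0), np.float64(-0.003), np.float64(0.003), np.float64(0.167)), (np.float64(38.245), np.float64(-165.0), np.float64(-0.003), np.float64(0.003), np.float64(0.167)), (np.float64(39.913), np.float64(-162.0), np.float64(-0.003), np.float64(0.003), np.float64(0.167))]
start [-167.471   -3.648    4.205    0.168] 32.590449506600024
now [(np.float64(27.945), np.float64(-81.0), np.float64(-0.003), np.float64(0.003), np.float64(0.167)), (np.float64(29.026), np.float64(-84.0), np.float64(-0.003), np.float64(0.003), np.float64(0.167)), (np.float64(29.852), np.float64(-78.0), np.float64(-0.003), np.float64(0.003), np.float64(0.167)), (np.float64(30.292), np.float64(-81.0), np.float64(-0.003), np.float64(0.003), np.float64(0.164))]
now [-81.279  -2.155   3.752   0.168] 24.687455893032595
```

```bash
python3 -c "
from h import *
go(-260,.024,.029,.153,4)"
```

```text
t 24.45 tcp [ 0.4744 -0.0151  0.194 ] yaw -174.56 tilt [ 0.004  0.001 -1.   ] F [-0.29  0.19 -0.81] target [ 0.5053 -0.0121  0.153 ] shift/row [-0.0155 -0.      0.0206] turn/row -0.199
```

Request:
move_arm:
  series:
    - [[0,0,-0.4],[0,0,0.027],0]
    - [[0,0,-0.4],[0,0,0.027],0]
    - [[0,0,0],[-0.02,0,0.028],0]
    - [[0,0,0],[-0.021,0,0],0]
    - [[0,0,0],[-0.021,0,0],0]
    - [[0,0,0],[-0.016,0,0],0]
    - [[0,0,0],[0,0,0],0]

```text
time_s: 25.15
tcp_pos: [0.514, -0.0081, 0.1523]
ee_rot: [[-0.985, -0.174, 0.001], [-0.174, 0.985, 0.0], [-0.001, -0.0, -1.0]]
wrist_force: [-1.2, -0.1, -0.8]
gripper_width: 0.002
gripper_force: 0.0
```

Request:
move_arm:
  series:
    - [[0,0,0],[-0.004,0,0],0]
    - [[0,0,0],[0,0,0],0]

```text
time_s: 25.35
tcp_pos: [0.5143, -0.0081, 0.1523]
ee_rot: [[-0.985, -0.174, 0.0], [-0.174, 0.985, 0.0], [-0.0, 0.0, -1.0]]
wrist_force: [-0.2, 0.3, 0.4]
gripper_width: 0.005
gripper_force: 0.0
```

Request:
move_arm:
  series:
    - [[0,0,0],[-0.002,0,0],0]
    - [[0,0,0],[0,0,0],0]

```text
time_s: 25.55
tcp_pos: [0.5151, -0.008, 0.1523]
ee_rot: [[-0.985, -0.174, 0.0], [-0.174, 0.985, 0.0], [-0.0, 0.0, -1.0]]
wrist_force: [0.0, 0.9, -0.6]
gripper_width: 0.003
gripper_force: 0.0
```

```bash
python3 -c "
from h import *
s=r.sense(); print(s['moment'])
go(-260,.0135,.029,.153,1)"
```

```text
[ 0.04833847 -0.11917347 -0.04805247]
t 25.55 tcp [ 0.5151 -0.008   0.1523] yaw -169.98 tilt [ 0.  0. -1.] F [ 0.02  0.89 -0.63] target [ 0.5157 -0.0103  0.153 ] shift/row [-0.0002 -0.0047 -0.0015] turn/row 0.003
```

Request:
move_arm:
  series:
    - [[0,0,0],[-0.002,0,0],0]
    - [[0,0,0],[0,0,0],0]

```text
time_s: 25.75
tcp_pos: [0.5155, -0.0079, 0.1521]
ee_rot: [[-0.985, -0.174, -0.001], [-0.174, 0.985, -0.0], [0.001, -0.0, -1.0]]
wrist_force: [-2.0, 0.1, 1.9]
gripper_width: 0.005
gripper_force: 1.0
```

Request:
move_arm:
  series:
    - [[0,0,0],[-0.002,0,0],0]
    - [[0,0,0],[0,0,0],0]

```text
time_s: 25.95
tcp_pos: [0.5157, -0.0079, 0.152]
ee_rot: [[-0.985, -0.174, -0.003], [-0.174, 0.985, -0.001], [0.003, -0.0, -1.0]]
wrist_force: [-5.4, 0.3, 3.2]
gripper_width: 0.005
gripper_force: 2.6
```

Request:
move_arm:
  series:
    - [[0,0,0],[-0.002,0,0],0]
    - [[0,0,0],[0,0,0],0]

```text
time_s: 26.15
tcp_pos: [0.5157, -0.0079, 0.1519]
ee_rot: [[-0.985, -0.174, -0.005], [-0.174, 0.985, -0.001], [0.005, 0.0, -1.0]]
wrist_force: [-6.8, 0.4, 5.5]
gripper_width: 0.001
gripper_force: 3.6
```

```bash
python3 -c "
from h import *
s=r.sense(); print(s['moment'])
go(-260,.0135,.029,.153,1)"
```

```text
[ 0.24497235  1.91443632 -0.00500974]
t 26.15 tcp [ 0.5157 -0.0079  0.1519] yaw -170.01 tilt [-0.005 -0.001 -1.   ] F [-6.78  0.41  5.49] target [ 0.5157 -0.0103  0.153 ] shift/row [ 0.001  -0.0047 -0.0021] turn/row -0.001
```

```bash
sed -i "s/{'start':cv2.imread('pics\/scene0.png')\[:,:,::-1\],'now'/{'prev':cv2.imread('pics\/now.png')[:,:,::-1],'now'/; s/np.arange(-180,0,3)/np.arange(-96,-66,3)/; s/pics\/now.png',c/pics\/now2.png',c/" fit.py; python3 fit.py; python3 -c "
from h import *
a=cv2.imread('pics/now.png').astype('float32').mean(2);b=cv2.imread('pics/now2.png').astype('float32').mean(2)
np.set_printoptions(linewidth=200)
for q in(a,b):
  print(q[194:204,237:247].round().astype(int)); print(q[205:213,228:238].round().astype(int))"
```

```text
prev [(np.float64(27.945), np.float64(-81.0), np.float64(-0.003), np.float64(0.003), np.float64(0.167)), (np.float64(29.026), np.float64(-84.0), np.float64(-0.003), np.float64(0.003), np.float64(0.167)), (np.float64(29.852), np.float64(-78.0), np.float64(-0.003), np.float64(0.003), np.float64(0.167)), (np.float64(30.292), np.float64(-81.0), np.float64(-0.003), np.float64(0.003), np.float64(0.164))]
prev [-81.279  -2.155   3.752   0.168] 24.687455893032595
now [(np.float64(47.937), np.float64(-78.0), np.float64(-0.003), np.float64(0.003), np.float64(0.167)), (np.float64(48.831), np.float64(-81.0), np.float64(-0.003), np.float64(0.003), np.float64(0.167)), (np.float64(51.045), np.float64(-84.0), np.float64(-0.003), np.float64(0.003), np.float64(0.167)), (np.float64(51.306), np.float64(-75.0), np.float64(-0.003), np.float64(0.003), np.float64(0.167))]
now [-79.996  -4.466   4.738   0.169] 39.74409404502543
[[ 97  97  94 102 105  86  74  97 114 117]
 [ 99  91  93  97  98  68  38  54 102 119]
 [ 95  97 102  95  86  52  39  52 101 118]
 [ 93  97  96  94  69  42  43  43 102 119]
 [ 94  97 1
[... 668 characters left out ...]
0  99 120]
 [101  75  32  34  44  37  32  55 104 116]
 [ 87  64  45  34  34  43  43  43  97 118]
 [ 91  90  79  48  33  38  33  57 100 120]
 [ 99 104  86  54  44  36  45  87 116 112]
 [125 136  91  42  42  38  71 111 120 117]
 [132 166 116  32  34  73 110 115 115 116]
 [119 165 120  28  49 104 126 117 112 112]
 [105 138 104  32  68 108 118 113 113 108]]
[[110  90  74  59  39  36  44  50  39  34]
 [118 120 119  92  51  39  41  47  39  45]
 [112 120 116  83  58  40  47  40  45  49]
 [117 116 114  75  35  48  37  37  41  34]
 [114 118 125  91  33  35  34  68  72  46]
 [110 117 122  89  32  37  41 141 146  94]
 [114 122 120  96  52  49  91 156 179 149]
 [117 119 120 116  97  99 113 104 154 157]]
```

```bash
python3 -c "
from h import *
np.set_printoptions(linewidth=220,precision=1,suppress=True)
c=r.capture('scene'); s=r.sense(); p=np.array(s['tcp_pos']); R=np.array(s['ee_rot'])
for z in(-.02,-.03,-.04,-.05): print(z,*[proj(c,p+R@np.array([a,b,z])) for a,b in((-.0095,-.008),(.0095,-.008),(.0095,.008),(-.0095,.008))])
for zz in (.175,.185,.194):
  print('A end',zz,proj(c,[AX[0]+.0345*np.cos(np.radians(-261)),AX[1]+.0345*np.sin(np.radians(-261)),zz]))
print(list(range(212,246)))
for i,row in enumerate(c['img'][184:212,212:246].astype(int).mean(2).round().astype(int)): print(184+i,row)
"
```

```text
-0.02 [240.9 201.4] [236.  199.1] [238.6 195.7] [243.4 198. ]
-0.03 [240.8 199.7] [235.8 197.3] [238.4 193.9] [243.3 196.2]
-0.04 [240.6 197.9] [235.7 195.5] [238.3 192.1] [243.2 194.4]
-0.05 [240.5 196.1] [235.5 193.7] [238.1 190.3] [243.1 192.6]
A end 0.175 [243.6 199. ]
A end 0.185 [243.5 197.2]
A end 0.194 [243.4 195.6]
[212, 213, 214, 215, 216, 217, 218, 219, 220, 221, 222, 223, 224, 225, 226, 227, 228, 229, 230, 231, 232, 233, 234, 235, 236, 237, 238, 239, 240, 241, 242, 243, 244, 245]
184 [112 112 122 111 107 132 155 149 113  61  52  55  55  54  50  40  40  30  35  37  42  44  36  39  42  44  43  44  45  84  91  66  50  53]
185 [129 125 104  89  83 107 101  77  63  59  55  58  50  51  58  52  50  50  45  37  37  37  38  38  41  35  51  48  59  88  74  49  50  61]
186 [159 121  72  57  55  59  54  58  54  60  49  58  59  61  58  54  57  57  49  44  45  43  32  37  41  49  51  71  77  60  51  50  52  52]
187 [140  80  56  59  63  63  59  62  63  64  57  56  53  55  49  58  53  53  58  56  55  57  46  39  39  51  50  88  82  48  52  56  59  53]
188 [113  58  61  64  59  64  57  6
[... 2638 characters left out ...]
 96  99  96  93  98  98 100  95 108 112 116 119 117 116 113 115 120 117  89  55  47  44  40  37  42  47  38  32  28  59 120 138 116]
208 [ 97  93 100  96  96  96  99  95  97 111 118 117 120 113 112 115 115 121 108  77  35  44  38  33  31  37  32  36  31  35  94 127 124 136]
209 [ 97  94  98  98 101  95  97 104 109 117 114 117 117 115 116 111 112 116 121  87  34  43  27  69  73  46  35  46  64  89 121 130 114 169]
210 [ 98  99  97  97  95  97  93 109 120 113 116 110 114 117 111 117 116 116 123  88  31  35  44 143 142  97  93 103 112 129 129 127 131 196]
211 [100 100  98  98  94  98 101 114 119 114 112 115 118 112 118 112 119 118 123  95  55  54  86 153 177 149 133 138 127 132 125 120 145 203]
```

```bash
python3 -c "
from h import *
from scipy.optimize import least_squares
np.set_printoptions(precision=2,suppress=True)
c=r.capture('scene'); s=r.sense(); p2=np.array(s['tcp_pos']); R2=np.array(s['ee_rot'])
p1=np.array([.5137,-.0615,.2193]); a=np.radians(-75.5); R1=np.array([[np.cos(a),np.sin(a),0],[np.sin(a),-np.cos(a),0],[0,0,-1]])
def pr(z,dx=0): return [proj(c,p1+R1@[.0375+dx,-.095,z]),proj(c,p2+R2@[.0375+dx,-.095,z]),proj(c,p2+R2@[-.0375+dx,-.095,z])]
for z in(-.07,-.09,-.11,-.13): print(z,*pr(z))
obs=np.array([[245.5,197],[213.5,197.5],[234.5,205.7]]); tip=np.array([225.6,193.8])
# unknown: tool-frame corner half-width, y, z  + tip xyz in tool frame common
f=lambda q:np.r_[(proj(c,p1+R1@[q[0],q[1],q[2]])-obs[0]),(proj(c,p2+R2@[q[0],q[1],q[2]])-obs[1]),(proj(c,p2+R2@[q[3],q[1],q[2]])-obs[2])]
o=least_squares(f,[.0375,-.095,-.09,-.0375],x_scale=.01); print(o.x.round(4)*1000,o.fun)
"
```

```text
-0.07 [248.07 206.87] [212.53 205.77] [232.92 215.96]
-0.09 [247.85 202.82] [211.82 202.05] [232.51 212.31]
-0.11 [247.61 198.64] [211.1  198.21] [232.09 208.54]
-0.13 [247.38 194.31] [210.36 194.26] [231.65 204.65]
[  34.   -85.9 -109.   -38.4] [-0.22 -0.2   0.3  -0.73 -0.47  0.97]
```

Request:
move_arm:
  series:
    - [[0,0,0],[0.012,0,0],0]
    - [[0,0,0],[0.012,0,0],0]
    - [[0,0,0],[0,0.004,0.014],0]
    - [[0,0,0],[0,0,0.014],0]
    - [[0,0,0],[0,0,0],0]
    - [[0,0,0],[-0.01,0,0],0]
    - [[0,0,0],[-0.006,0,0],0]
    - [[0,0,0],[0,0,0],0]

```text
time_s: 27.1
tcp_pos: [0.5147, -0.006, 0.1381]
ee_rot: [[-0.985, -0.174, 0.001], [-0.174, 0.985, -0.0], [-0.001, -0.0, -1.0]]
wrist_force: [0.1, 0.5, 0.2]
gripper_width: 0.003
gripper_force: 0.0
```

Request:
move_arm:
  series:
    - [[0,0,0],[-0.004,0,0],0]
    - [[0,0,0],[0,0,0],0]

```text
time_s: 27.3
tcp_pos: [0.5152, -0.0059, 0.1379]
ee_rot: [[-0.985, -0.174, -0.002], [-0.174, 0.985, -0.0], [0.002, 0.0, -1.0]]
wrist_force: [-1.7, 0.3, 1.4]
gripper_width: 0.005
gripper_force: 1.1
```

Request:
move_arm:
  series:
    - [[0,0,0],[-0.003,0,0],0]
    - [[0,0,0],[0,0,0],0]

```text
time_s: 27.5
tcp_pos: [0.5153, -0.0059, 0.1379]
ee_rot: [[-0.985, -0.173, -0.004], [-0.173, 0.985, -0.001], [0.004, 0.0, -1.0]]
wrist_force: [-5.9, 0.3, 2.9]
gripper_width: 0.007
gripper_force: 2.9
```

```bash
python3 -c "
from h import *
go(-260,.0135,.029,.138,1)"
```

```text
t 27.5 tcp [ 0.5153 -0.0059  0.1379] yaw -170.01 tilt [-0.004 -0.001 -1.   ] F [-5.87  0.31  2.86] target [ 0.5157 -0.0103  0.138 ] shift/row [ 0.0009 -0.0087 -0.0003] turn/row -0.002
```

Request:
move_arm:
  series:
    - [[0,0,0],[0.004,0,0],0]
    - [[0,0,0],[0.01,0,0],0]
    - [[0,0,0],[0.03,0,0],0]
    - [[0,0,0],[0.03,0,-0.04],0]
    - [[0,0,0],[0,0,-0.06],0]
    - [[0,0,0],[0,0,-0.06],0]
    - [[0,0,0],[0,0,-0.06],0]
    - [[0,0,0],[0.04,0,-0.04],0]
    - [[0,0,0],[0.06,0,0],0]
    - [[0,0,0],[0,0,0],0]

```text
time_s: 28.5
tcp_pos: [0.43, -0.021, 0.2694]
ee_rot: [[-0.985, -0.174, 0.004], [-0.174, 0.985, 0.002], [-0.004, 0.001, -1.0]]
wrist_force: [0.5, 0.1, -0.9]
gripper_width: 0.005
gripper_force: 0.0
```

```bash
python3 fit.py | tail -1; python3 -c "
from h import *
c=r.capture('scene')['img'].astype('float32').mean(2); a=cv2.imread('pics/scene0.png').astype('float32').mean(2)
for n,(x,y) in {'canner':(255,190),'canner2':(230,215),'tejolote':(185,205)}.items():
    print(n,cv2.phaseCorrelate(np.ascontiguousarray(a[y:y+50,x:x+60]),np.ascontiguousarray(c[y:y+50,x:x+60]),cv2.createHanningWindow((60,50),cv2.CV_32F)))
s=r.sense();print(s['time_s'],s['tcp_pos'],s['wrist_force'])"
```

```text
now [-79.401  -3.701   5.609   0.166] 25.850412982186338
canner ((0.13565461651944588, -0.04317509250826035), 0.9381561190287272)
canner2 ((0.08548184175237594, -0.020342552087313948), 0.9952390838464101)
tejolote ((0.07132298554583727, 0.022456527747710453), 0.8420234438578288)
28.6 [ 0.43190153 -0.02062604  0.26863095] [0.49023739 0.29298044 0.04037629]
```

```bash
python3 -c "
from station import r
print(r.finish_job())"
```

```text
the job is handed in; nothing more can be done
None
```

I turned the nut clockwise with a fingertip in two strokes, about 4.8 rad in all, until it stopped firmly. The hand is clear and the job is handed in, but one point is unconfirmed: the stop felt harder than the springy gasket you described. I took it as snug because nothing else blocked the nut, and 4.8 rad puts its start at about 2.8 rad, within the stated 0 to 3. The highest push was about 10 N at the wrist, and in the final picture neither the canner nor the pestle had moved.

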